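# Put away exposed film and tank caps, and close up the darkroom bench

## Robot

A 6-joint arm with a two-finger parallel gripper is mounted at the origin on the work surface. World frame = base frame: x ahead of the robot, y to its left, z up, the work surface at z = 0. Lengths are in m, angles in rad, forces in N, time in s.
With the tool pointing down it reaches from about 0.3 to 0.875 m from the base axis. Payload 6.4 kg.
Tool frame: the origin (TCP) lies between the finger pads; the fingertips stand 11 mm ahead of it and the grasp point (between the pads) lies 8 mm behind it (ctrl.tcp_to_tips is the distance from the TCP to the fingertips, in m); x points along the fingers, z is the direction in which the jaws open and shut, and the axes are right-handed (so a half turn about x gives the same grasp; the last joint's range is limited). The gripper opens to 85 mm and grips with 20 to 120 N. Pads are 22 mm wide; open, the fingers measure 114 mm over their backs; the gripper's body (76 mm by 85 mm) begins 54 mm behind the grasp point. The pads swing forward as they close: fully open they stand 13 mm farther back than shut.
Start: joints at [-1.498, 0.181, 1.607, -0, 1.354, -0.206], TCP at [0.158, -0.553, 0.242] pointing down, gripper open.
Joint ranges: [-2.99, 2.99], [-0.89, 2.07], [0.3, 2.58], [-1.14, 4.28], [0, 2.63], [-3.12, 3.12]. Speed limits (rad/s): [2.57, 2.57, 3.01, 3.14, 3.14, 3.14].

## Interface

Orientations are given as a unit quaternion [w, x, y, z].
In Python, from bench import ctrl, eyes, hand_in gives the robot as it stands. The module is installed in compiled form; this text tells all that it offers.
- The arm moves only by the tool step_arm, never from a script. Its arguments are lists of equal length, an entry for each row: "xyz": the shift along the world's x, y, z in mm, a list of three; "spin": the turn about the world's z in rad; "fingers": the opening in per cent of the stroke, from 0 (shut) to 100 (fully open). A call has 1 to 10 rows; each row is the pose to reach, as a shift and turn from the pose commanded when the call began; what a row does not reach only later rows make up. A row lasts 1/10 s, in which the tool goes at most 50 mm and 8.59 degrees, less where a joint would pass 70% of its speed; a pose out of reach is approached as far as the arm can. A call with a gripper value outside its range is refused whole. The fingers move at their own pace and stop on an object; the grip force is fixed at half the most. Time passes only in rows, so rows that repeat a pose let the fingers close. It gives the time, the measured TCP pose, the force and the opening at its end, in the units of the state.
- ctrl.get_obs(): the state, without advancing time (a new reading comes with each control period).
- eyes.camera(name): name is "scene" or "top" or "wrist"; returns the picture (420x560x3 uint8, red, green, blue); there is no depth.
- eyes.camera_model(name): a dict with "vertical_fov" (degrees; the focal length in pixels is half the picture's height over the tangent of half this angle, whatever the lens; pixels are square), "cx", "cy" (the principal point, pixels), "dist_coeffs" ([k1, k2, p1, p2, k3] as OpenCV has them; the pictures are not rectified), "pose" (4x4, takes a point from camera to world coordinates); the wrist camera has in their place "tool_from_camera" (4x4, takes a point from camera to tool coordinates, whose origin is the TCP and whose axes are the tool frame's). Camera axes: x right, y up, looking along -z (the intrinsics and any distortion apply to the point x, -y, -z); pixel columns grow to the right and rows downward; lengths in m; the calibration is good to about 2 mm. A picture is of the moment at which its call begins: read the wrist's pose just before it. camera_model takes no time and is no camera call.
- hand_in(): hands the job in, once; it reports no verdict.
The state is a dict: "time_s": time; "q": joint angles; "dq": joint speeds; "joint_efforts": joint torques, N m; "eef_pos": TCP position; "eef_rot": TCP orientation; "wrist_force": force on the tool from outside, world axes, zero at the start; "torque": the same for the moment, N m; "opening": opening from 0.0 (shut) to 1.0 (fully open).
Only numpy, scipy, OpenCV 4.12 (cv2) and the standard library are available. Lean on these libraries where they do the work, as an engineer would, in place of code of your own. Each camera call takes 0.05 s, during which the arm holds its last target.

## Task

Clear the mixed film cans and tank caps from the draining tray: put every black film can into the red light-tight box and every steel tank cap into the open drawer. Once all the cans are in, close the box's lid, and only after that swing its clamp arm fully down over the lid; push the drawer fully shut with the caps in it, and leave the funnel, film clip, reel, measuring cup and tank where they stand.

Things in the scene. Friction and masses are not known exactly. Their poses are not given: they have to be found in the camera images.
- can0_c (a point): film can: black plastic cylinder, 31 dia x 51 tall, with a black push-on lid (34 dia, top 8 mm, one small 4 mm thumb tab at its rim); 35 g. The point is its centre, half-way up (25.5 mm above its foot); its z axis runs along the can towards the push-on lid. It starts upright in the tray; it may be absent
- can1_c (a point): film can: black plastic cylinder, 31 dia x 51 tall, with a black push-on lid (34 dia, top 8 mm, one small 4 mm thumb tab at its rim); 35 g. The point is its centre, half-way up (25.5 mm above its foot); its z axis runs along the can towards the push-on lid. It starts upright in the tray; it may be absent
- can2_c (a point): film can: black plastic cylinder, 31 dia x 51 tall, with a black push-on lid (34 dia, top 8 mm, one small 4 mm thumb tab at its rim); 35 g. The point is its centre, half-way up (25.5 mm above its foot); its z axis runs along the can towards the push-on lid. It starts upright in the tray; it may be absent
- can3_c (a point): film can: black plastic cylinder, 31 dia x 51 tall, with a black push-on lid (34 dia, top 8 mm, one small 4 mm thumb tab at its rim); 35 g. The point is its centre, half-way up (25.5 mm above its foot); its z axis runs along the can towards the push-on lid. It starts upright in the tray; it may be absent
- cap0_c (a point): tank cap: plain bright steel disc-like cylinder, 42 dia x 28 tall, 60 g. The point is its centre, half-way up (14 mm above its foot); z is its axis. It starts upright in the tray; it may be absent
- cap1_c (a point): tank cap: plain bright steel disc-like cylinder, 42 dia x 28 tall, 60 g. The point is its centre, half-way up (14 mm above its foot); z is its axis. It starts upright in the tray; it may be absent
- cap2_c (a point): tank cap: plain bright steel disc-like cylinder, 42 dia x 28 tall, 60 g. The point is its centre, half-way up (14 mm above its foot); z is its axis. It starts upright in the tray; it may be absent
- box_floor (a point): centre of the inner floor of the red light-tight box, 5 mm above the counter. The box is fixed to the counter and open at the top while its lid is up: outside 160 (box x) x 210 (box y) x 75 high, walls 4. Axes: x from the box's near (clamp) side to its far (hinge) side, y to its left, z up. It stands to the left or right of the tray, turned a little
- lid_hinge (a point): middle of the lid's hinge line, along box y, on the far top edge of the box: 80 mm from the box centre along box x, 75 mm above the counter
- lid_edge (a point): middle of the lid's free edge (mid-thickness), 164 mm from the hinge. The lid is a red plate 164 x 214 wide x 8 thick with a white square on its outer face; its inner face passes through the hinge line. Shut, the inner face lies on the rim and the outer face 83 mm above the counter
- lid (a joint): lid angle in rad: 0 shut flat on the box, 1.57 upright, limit 1.9. It starts open, leaning slightly away past upright. A stiff friction hinge (0.32 N m): the lid stays where it is left
- clamp_pivot (a point): pivot of the clamp arm, along box y, on a bracket in the middle of the box's near side: 90 mm from the box centre against box x, 88 mm above the counter
- clamp_tip (a point): end of the clamp arm, 95 mm from the pivot and mid-thickness. Steel arm 16 wide, 8 thick; its last 40 mm is a yellow grip 22 wide, 12 thick
- clamp (a joint): clamp arm angle in rad: 0 down, lying level over the middle of the shut lid (its underside 88, yellow grip's top 98 mm above the counter), 1.57 upright, limit 2.2. It starts open, leaning outwards from the box, away from the lid. Friction pivot (0.09 N m): it stays where it is left
- drawer_floor (a point): centre of the inner floor of the drawer, 18 mm above the counter, moving with the drawer. Inside 160 long (x) x 148 wide (y), walls 42 mm above the floor. Axes: x inwards, the way the drawer shuts; y to the left; z up. The front panel (178 wide, 12 thick, top 83 mm above the counter) has its outer face 92 mm from this point against x.
- cabinet: low grey one-drawer cabinet, fixed, on the other side of the tray from the box, turned a little: 180 wide (y), 190 deep (x), 90 high. Origin on the counter 60 mm in front of the shut drawer's front face; x points into it, z up. Only the part of the drawer that is pulled out is open from above
- drawer_handle (a point): middle of the drawer's black bow handle, a 10 mm thick bar 56 mm long along y, 48 mm above the counter, 20 mm in front of the drawer's front face, moving with the drawer
- drawer (a joint): how far the drawer is out in m: 0 fully shut, 0.15 fully out; starts 0.13 to 0.148 out. Slides with about 1.5 N friction
- tray: shallow blue plastic draining tray, fixed, 340 (x) x 260 (y), floor 4 thick, rim 14 high; origin at the centre of its underside
- funnel: bystander: small yellow funnel standing upside down on the counter beyond the tray, 62 dia, 62 tall; origin under its centre
- clip: bystander: steel film clip lying among the cans and caps in the tray, 75 long along its y, 16 wide, 10 tall; origin under its centre
- reel: bystander: steel film reel lying flat far to the right, 82 dia, 44 tall; origin under its centre
- beaker: bystander: amber measuring cup beyond the tray, 76 dia, 100 tall; origin under its centre
- tank: bystander: steel developing tank far to the left, 92 dia, 130 tall; origin under its centre

How it is judged:
On the way, in this order (a step that is already met when the one before it is completed fails the run):
1. every film can is in the box while its lid is still open (x of can0_c in the frame of box_floor between -0.078 and 0.078 m and y of can0_c in the frame of box_floor between -0.103 and 0.103 m and z of can0_c in the frame of box_floor between -0.005 and 0.066 m and x of can1_c in the frame of box_floor between -0.078 and 0.078 m and y of can1_c in the frame of box_floor between -0.103 and 0.103 m and z of can1_c in the frame of box_floor between -0.005 and 0.066 m and x of can2_c in the frame of box_floor between -0.078 and 0.078 m and y of can2_c in the frame of box_floor between -0.103 and 0.103 m and z of can2_c in the frame of box_floor between -0.005 and 0.066 m and x of can3_c in the frame of box_floor between -0.078 and 0.078 m and y of can3_c in the frame of box_floor between -0.103 and 0.103 m and z of can3_c in the frame of box_floor between -0.005 and 0.066 m and value of joint lid above 0.8 rad), for 0.2 s.
2. the lid is shut with the cans inside, the clamp still up (x of can0_c in the frame of box_floor between -0.078 and 0.078 m and y of can0_c in the frame of box_floor between -0.103 and 0.103 m and z of can0_c in the frame of box_floor between -0.005 and 0.066 m and x of can1_c in the frame of box_floor between -0.078 and 0.078 m and y of can1_c in the frame of box_floor between -0.103 and 0.103 m and z of can1_c in the frame of box_floor between -0.005 and 0.066 m and x of can2_c in the frame of box_floor between -0.078 and 0.078 m and y of can2_c in the frame of box_floor between -0.103 and 0.103 m and z of can2_c in the frame of box_floor between -0.005 and 0.066 m and x of can3_c in the frame of box_floor between -0.078 and 0.078 m and y of can3_c in the frame of box_floor between -0.103 and 0.103 m and z of can3_c in the frame of box_floor between -0.005 and 0.066 m and value of joint lid below 0.06 rad and value of joint clamp above 0.5 rad), for 0.2 s.
3. the clamp arm is down over the shut lid (value of joint lid below 0.06 rad and value of joint clamp below 0.12 rad), for 0.2 s.
At the end, for the whole second after the job is handed in: All film cans are inside the red box and all tank caps inside the drawer; the lid is shut (within 0.06 rad), the clamp arm is down (within 0.12 rad) and the drawer is shut (within 8 mm) (all of step 3 and x of can0_c in the frame of box_floor between -0.078 and 0.078 m and y of can0_c in the frame of box_floor between -0.103 and 0.103 m and z of can0_c in the frame of box_floor between -0.005 and 0.066 m and x of can1_c in the frame of box_floor between -0.078 and 0.078 m and y of can1_c in the frame of box_floor between -0.103 and 0.103 m and z of can1_c in the frame of box_floor between -0.005 and 0.066 m and x of can2_c in the frame of box_floor between -0.078 and 0.078 m and y of can2_c in the frame of box_floor between -0.103 and 0.103 m and z of can2_c in the frame of box_floor between -0.005 and 0.066 m and x of can3_c in the frame of box_floor between -0.078 and 0.078 m and y of can3_c in the frame of box_floor between -0.103 and 0.103 m and z of can3_c in the frame of box_floor between -0.005 and 0.066 m and x of cap0_c in the frame of drawer_floor between -0.082 and 0.082 m and y of cap0_c in the frame of drawer_floor between -0.077 and 0.077 m and z of cap0_c in the frame of drawer_floor between -0.005 and 0.05 m and x of cap1_c in the frame of drawer_floor between -0.082 and 0.082 m and y of cap1_c in the frame of drawer_floor between -0.077 and 0.077 m and z of cap1_c in the frame of drawer_floor between -0.005 and 0.05 m and x of cap2_c in the frame of drawer_floor between -0.082 and 0.082 m and y of cap2_c in the frame of drawer_floor between -0.077 and 0.077 m and z of cap2_c in the frame of drawer_floor between -0.005 and 0.05 m and value of joint drawer below 0.008 m); the robot touches nothing.
It fails at once if the funnel is moved more than 60 mm (distance of funnel from where it was at the start of the episode above 0.06 m).
It fails at once if the clip is moved more than 60 mm (distance of clip from where it was at the start of the episode above 0.06 m).
It fails at once if the reel is moved more than 50 mm (distance of reel from where it was at the start of the episode above 0.05 m).
It fails at once if the beaker is moved more than 50 mm (distance of beaker from where it was at the start of the episode above 0.05 m).
It fails at once if the tank is moved more than 50 mm (distance of tank from where it was at the start of the episode above 0.05 m).
Of can0, can1, can2, can3 only 3 to 4 are there at a start; the rules pass over those that are not, and their reading is None.
Of cap0, cap1, cap2 only 2 to 3 are there at a start; the rules pass over those that are not, and their reading is None.
At some moment in a run one of can0, can1, can2, can3, cap0, cap1, cap2 may be knocked a few centimetres aside while the robot is not near it.
Once in a run the grip may slacken for a moment while it holds something.
It also fails if it takes over 210 s, if anything falls off the work surface, if the arm or the gripper's body presses on something with over 40 N, if the wrist force passes 120 N, or if a joint passes its speed limit or range.

## Working session

There is one attempt and no reset: what is moved stays moved. The work goes in short steps, Python scripts to look and compute and a tool call to move; the robot and the scene stay as the last step left them, time stands still between calls to the robot, and variables do not carry over. Pictures are saved under pics/ and viewed, and the job is handed in when it is done.

Besides the shell and the picture viewer there is one more tool, called after "Emit:" by a JSON object that holds its "op" and its "data", one argument or row to a line. step_arm: Moves the arm, as the interface text tells. Its arguments: {"type":"object","properties":{"xyz":{"type":"array"},"spin":{"type":"array"},"fingers":{"type":"array"}},"required":["xyz","spin","fingers"]}

```bash
mkdir -p pics; python3 - <<'E'
from bench import ctrl, eyes
import cv2, numpy as np
o=ctrl.get_obs()
print({k:np.round(v,3).tolist() for k,v in o.items()}, ctrl.tcp_to_tips)
np.set_printoptions(precision=4,suppress=True)
for n in ("scene","top","wrist"):
    im=eyes.camera(n); cv2.imwrite(f"pics/{n}0.png",im[:,:,::-1])
    print(n,eyes.camera_model(n))
E
```

```text
{'time_s': 0.0, 'q': [-1.498, 0.182, 1.608, 0.0, 1.354, -0.206], 'dq': [0.001, 0.0, 0.0, -0.001, 0.001, -0.001], 'joint_efforts': [-0.002, -44.487, -35.134, -0.0, 0.009, 0.0], 'eef_pos': [0.158, -0.552, 0.241], 'eef_rot': [0.564, 0.426, 0.565, -0.425], 'wrist_force': [-0.449, -0.473, 0.313], 'torque': [-0.029, 0.029, 0.006], 'opening': 1.005} 0.011
scene {'vertical_fov': 47.92221619048561, 'cx': 280.6084615177722, 'cy': 208.67106345686602, 'dist_coeffs': array([-0.0169,  0.    ,  0.    ,  0.    ,  0.    ]), 'pose': array([[-0.5787, -0.6072,  0.5444,  1.2896],
       [ 0.8155, -0.4361,  0.3805,  0.4889],
       [ 0.0064,  0.6641,  0.7476,  1.0445],
       [ 0.    ,  0.    ,  0.    ,  1.    ]])}
top {'vertical_fov': 46.784800931152134, 'cx': 279.55431132014655, 'cy': 205.4924683372514, 'dist_coeffs': array([0.039, 0.   , 0.   , 0.   , 0.   ]), 'pose': array([[-0.01  ,  0.9956, -0.093 ,  0.4686],
       [-0.9999, -0.0102, -0.0021,  0.0153],
       [-0.003 ,  0.0929,  0.9957,  1.6011],
       [ 0.    ,  0.    ,  0.    ,  1.    ]])}
wrist {'vertical_fov': 71.3060502914277, 'cx': 277.77538937056875, 'cy': 210.03121335027532, 'dist_coeffs': array([-0.0299,  0.    ,  0.    ,  0.    ,  0.    ]), 'tool_from_camera': array([[ 0.0005,  0.2881, -0.9576, -0.1329],
       [-0.0004,  0.9576,  0.2881,  0.0727],
       [ 1.    ,  0.0003,  0.0006,  0.0004],
       [ 0.    ,  0.    ,  0.    ,  1.    ]])}
```

View pics/top0.png

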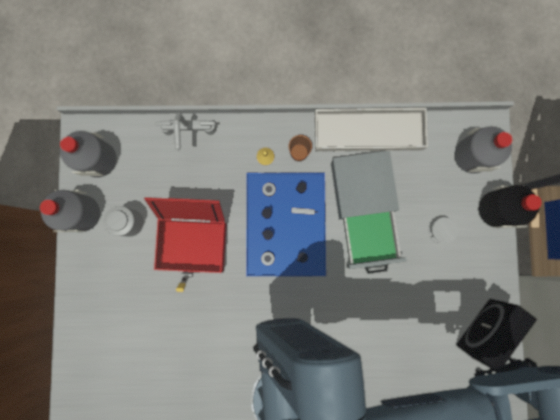

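View pics/scene0.png

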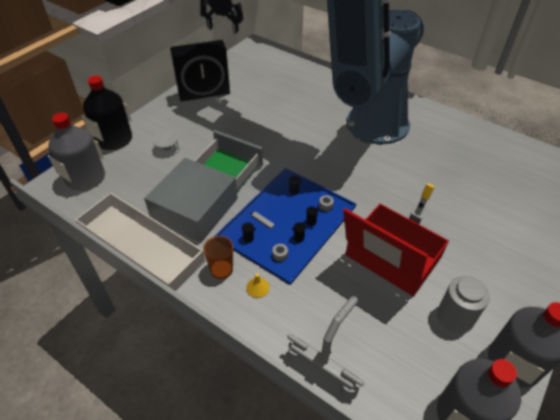

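View pics/wrist0.png

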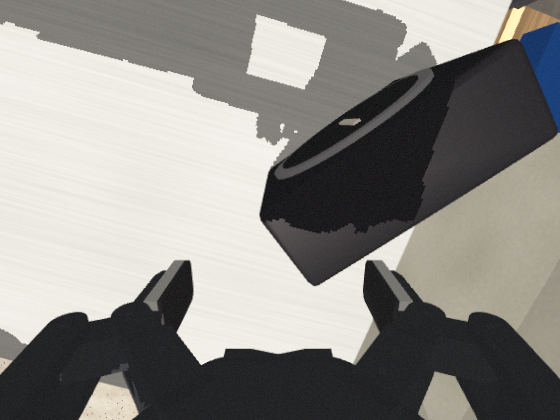

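```bash
cat > h.py <<'E'
import numpy as np, cv2
from scipy.spatial.transform import Rotation as R
from bench import ctrl, eyes
np.set_printoptions(precision=4,suppress=True)
def tool():
    o=ctrl.get_obs(); q=o["eef_rot"]; T=np.eye(4)
    T[:3,:3]=R.from_quat([q[1],q[2],q[3],q[0]]).as_matrix(); T[:3,3]=o["eef_pos"]; return T
class Cam:
    def __init__(s,n,shot=True):
        m=eyes.camera_model(n); T=tool()
        s.P=T@m["tool_from_camera"] if n=="wrist" else m["pose"]
        f=210/np.tan(np.radians(m["vertical_fov"])/2)
        s.K=np.array([[f,0,m["cx"]],[0,f,m["cy"]],[0,0,1]]); s.d=np.array(m["dist_coeffs"],float)
        if shot: s.im=eyes.camera(n)[:,:,::-1].copy()
    def ray(s,p):
        u=cv2.undistortPoints(np.array([[p]],float),s.K,s.d)[0,0]
        v=s.P[:3,:3]@np.array([u[0],-u[1],-1]); return s.P[:3,3],v/np.linalg.norm(v)
    def plane(s,p,z):
        o,v=s.ray(p); return o+v*(z-o[2])/v[2]
    def proj(s,X):
        X=np.atleast_2d(X); c=(X-s.P[:3,3])@s.P[:3,:3]; c=c*[1,-1,-1]
        return cv2.projectPoints(c,np.zeros(3),np.zeros(3),s.K,s.d)[0][:,0]
def tri(*rays):
    A=np.zeros((3,3)); b=np.zeros(3)
    for o,v in rays:
        M=np.eye(3)-np.outer(v,v); A+=M; b+=M@o
    X=np.linalg.solve(A,b); return X,[np.linalg.norm((np.eye(3)-np.outer(v,v))@(X-o)) for o,v in rays]
def up(im,x0,y0,x1,y1,k,name):
    cv2.imwrite(f"pics/{name}.png",cv2.resize(im[y0:y1,x0:x1],None,fx=k,fy=k,interpolation=cv2.INTER_CUBIC))
E
python3 - <<'E'
from h import *
t=Cam("top");s=Cam("scene")
up(t.im,140,130,420,300,2.8,"topz"); up(s.im,130,120,490,320,2.2,"scenez")
T=tool(); print(T)
for p in [(302,187),(267,212),(267,233),(303,257)]: print('can',t.plane(p,.055))
for p in [(268,189),(267,259)]: print('cap',t.plane(p,.032))
E
```

```text
[[-0.0001  0.9614  0.2752  0.1582]
 [ 0.0008  0.2752 -0.9614 -0.5526]
 [-1.      0.0002 -0.0008  0.2419]
 [ 0.      0.      0.      1.    ]]
can [ 0.6718 -0.0541  0.055 ]
can [0.5925 0.0588 0.055 ]
can [0.5254 0.0593 0.055 ]
can [ 0.4484 -0.0541  0.055 ]
cap [0.6694 0.0556 0.032 ]
cap [0.4429 0.0606 0.032 ]
```

View pics/topz.png

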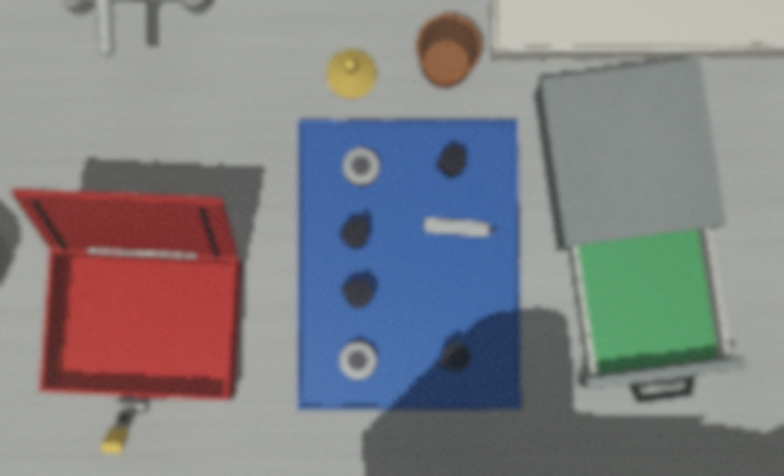

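View pics/scenez.png

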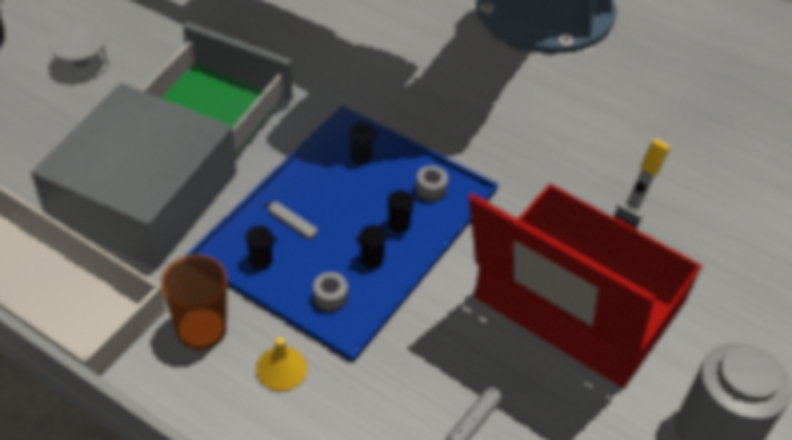

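Emit:
{"op": "step_arm", "data": {
  "xyz": [
    [0,0,50],
    [0,0,100],
    [340,553,160],
    [340,553,160],
    [340,553,160],
    [340,553,160],
    [340,553,160],
    [340,553,160],
    [340,553,160],
    [340,553,160]
  ],
  "spin": [0,0,-0.28,-0.28,-0.28,-0.28,-0.28,-0.28,-0.28,-0.28],
  "fingers": [100,100,80,80,80,80,80,80,80,80]
}}

```text
time_s: 1.25
eef_pos: [0.3674, -0.2116, 0.3795]
eef_rot: [0.5, 0.5, 0.499, -0.5]
wrist_force: [0.7, -0.7, -0.5]
opening: 0.8
```

Emit:
{"op": "step_arm", "data": {
  "xyz": [
    [181,212,20],
    [181,212,20],
    [181,212,20],
    [181,212,20],
    [181,212,20],
    [181,212,20],
    [181,212,20],
    [181,212,20]
  ],
  "spin": [0,0,0,0,0,0,0,0],
  "fingers": [80,80,80,80,80,80,80,80]
}}

```text
time_s: 2.05
eef_pos: [0.5478, -0.001, 0.3986]
eef_rot: [0.5, 0.5, 0.5, -0.5]
wrist_force: [1.0, 0.3, -0.1]
opening: 0.795
```

```bash
python3 - <<'E'
from h import *
T=tool();print(T)
w=Cam("wrist");np.savez("w1.npz",P=w.P,im=w.im)
cv2.imwrite("pics/w1.png",cv2.resize(w.im,(800,600)))
E
```

```text
[[-0.0011  1.      0.0004  0.5478]
 [-0.0001  0.0004 -1.     -0.001 ]
 [-1.     -0.0011  0.0001  0.3986]
 [ 0.      0.      0.      1.    ]]
```

View pics/w1.png

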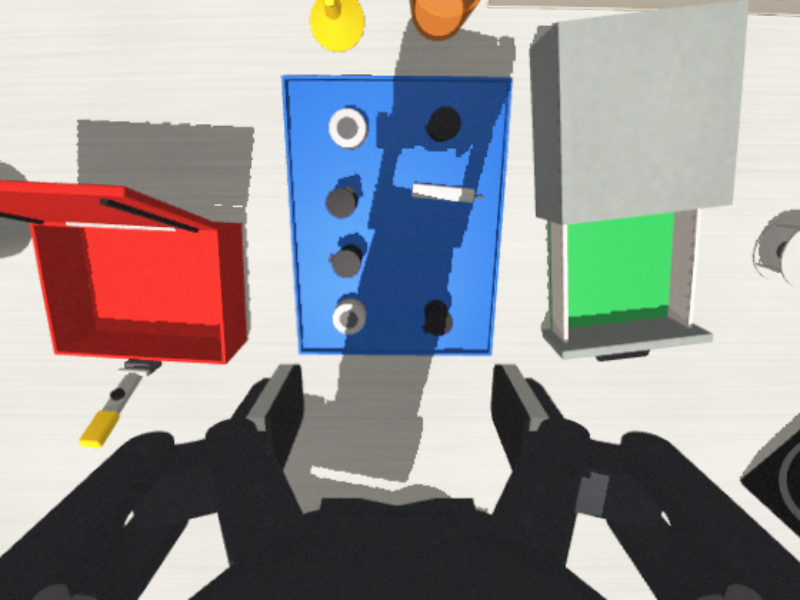

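Emit:
{"op": "step_arm", "data": {
  "xyz": [
    [-50,30,-20],
    [-100,60,-50],
    [-120,60,-80],
    [-120,60,-80],
    [-120,60,-80]
  ],
  "spin": [0,0,0,0,0],
  "fingers": [80,80,80,80,80]
}}

```text
time_s: 2.6
eef_pos: [0.4262, 0.058, 0.3182]
eef_rot: [-0.499, -0.5, -0.5, 0.501]
wrist_force: [0.3, -0.4, 0.7]
opening: 0.802
```

```bash
python3 - <<'E'
from h import *
T=tool();print(T)
w=Cam("wrist");np.savez("w2.npz",P=w.P,im=w.im)
cv2.imwrite("pics/w2.png",cv2.resize(w.im,(800,600)))
E
```

```text
[[-0.0014  1.     -0.0023  0.4262]
 [-0.0001 -0.0023 -1.      0.058 ]
 [-1.     -0.0014  0.0001  0.3182]
 [ 0.      0.      0.      1.    ]]
```

View pics/w2.png

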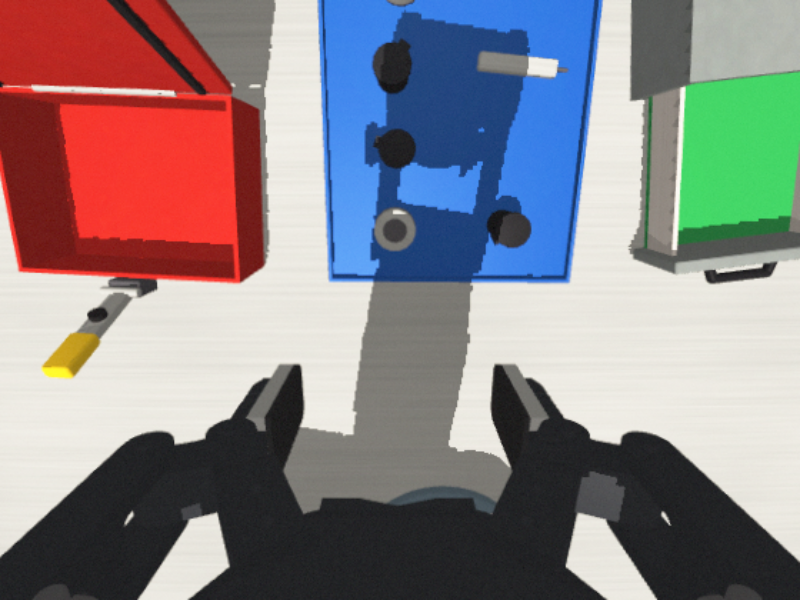

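```bash
cat >> h.py <<'E'
def load(f):
    c=Cam("wrist",False); d=np.load(f); c.P=d["P"]; c.im=d["im"]; return c
S=560/800
E
python3 - <<'E'
from h import *
a=load("w1.npz");b=load("w2.npz")
def pair(n,p,q):
    X,e=tri(a.ray(np.array(p)*S),b.ray(np.array(q)*S)); print(n,X,np.round(e,4))
pair('can1',(340,202),(393,62)); pair('can2',(345,262),(396,148)); pair('can3',(436,317),(513,229)); pair('cap1',(348,317),(395,230))
pair('tray NR',(492,353),(569,281)); pair('tray NL',(299,354),(330,281))
pair('box near L',(53,354),(19,270)); pair('box near R',(223,362),(238,281)); pair('box far R',(241,222),(265,108)) 
pair('box far R rim in',(218,224),(232,96))
pair('drawer front L',(560,356),(676,272)) ; pair('drawer handle L',(600,357),(710,275))
pair('clamp tip',(95,444),(57,374)); pair('clamp bracket',(138,368),(130,285))
for n,p in [('can0',(443,124))]: print(n,a.plane(np.array(p)*S,.055))
print(a.plane(np.array((348,127))*S,.032))
up(a.im,0,110,190,330,3.5,"boxz")
up(a.im,180,40,380,260,2.7,"trayz")
up(a.im,360,100,520,270,3.5,"drz")
E
```

```text
can1 [0.5908 0.061  0.0574] [0.0006 0.0006]
can2 [0.5219 0.0586 0.0515] [0.0005 0.0005]
can3 [ 0.45   -0.052   0.0457] [0.0032 0.0032]
cap1 [0.4452 0.0602 0.0266] [0.0009 0.0009]
tray NR [ 0.3863 -0.1317  0.0063] [0.0002 0.0002]
tray NL [0.3894 0.1296 0.0162] [0.0003 0.0003]
box near L [0.4169 0.4106 0.0797] [0.0007 0.0007]
box near R [0.4041 0.2072 0.073 ] [0.001 0.001]
box far R [0.5632 0.1896 0.0075] [0.003 0.003]
box far R rim in [0.5664 0.203  0.0505] [0.0005 0.0005]
drawer front L [ 0.4164 -0.1931  0.0863] [0.0021 0.0021]
drawer handle L [ 0.4026 -0.2556  0.0522] [0.0017 0.0017]
clamp tip [0.3626 0.3035 0.1802] [0.0021 0.0021]
clamp bracket [0.4053 0.2993 0.092 ] [0.0017 0.0017]
can0 [ 0.672  -0.0504  0.055 ]
[0.6713 0.053  0.032 ]
```

View pics/trayz.png

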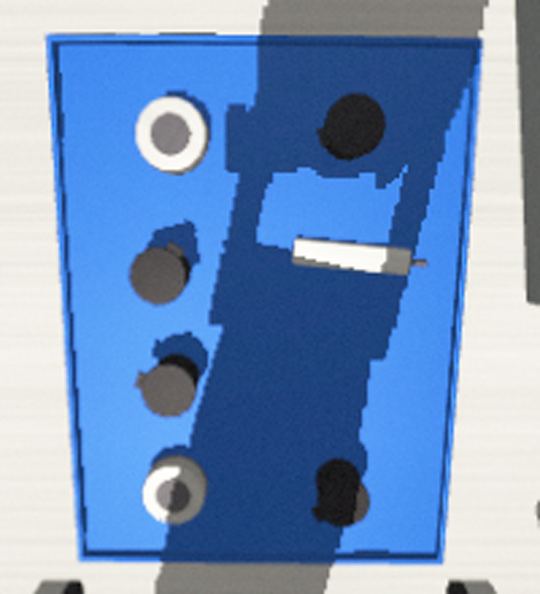

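View pics/boxz.png

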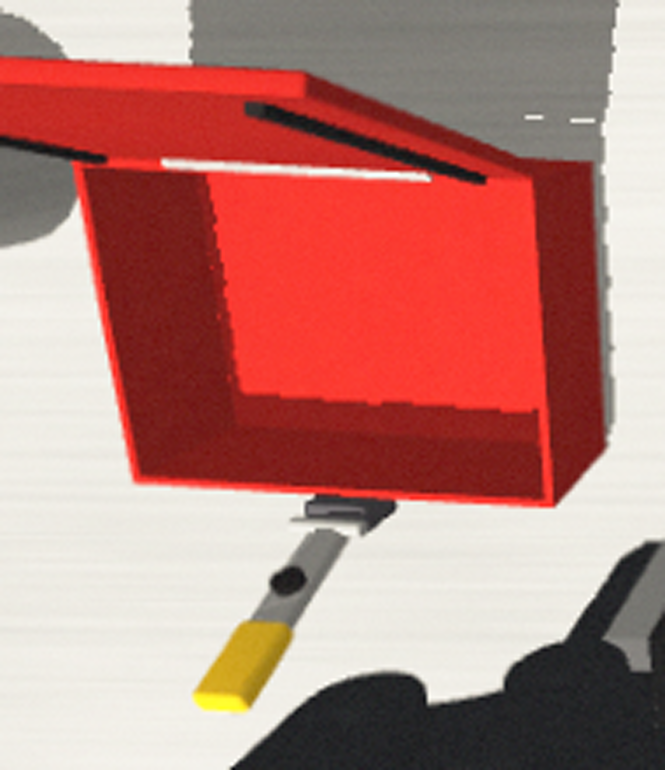

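View pics/drz.png

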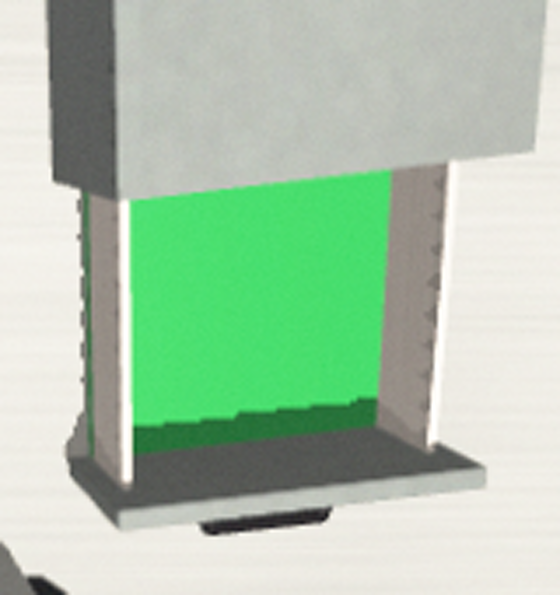

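```bash
python3 - <<'E'
from h import *
a=load("w1.npz");b=load("w2.npz")
z=lambda x,y,x0,y0,k:(x/k+x0,y/k+y0)
print('box rim from w1: NL,NR outer', a.plane(z(135,484,0,110,3.5),.075),a.plane(z(552,506,0,110,3.5),.075))
print('  FR, FL', a.plane(z(532,180,0,110,3.5),.075),a.plane(z(78,165,0,110,3.5),.075))
print('box rim w2', b.plane(np.array((19,270))*S,.075),b.plane(np.array((238,281))*S,.075),b.plane(np.array((232,96))*S,.075))
D=[z(120,528,360,100,3.5),z(486,486,360,100,3.5)]
for p in D: print('drawer front outer',a.plane(p,.083))
for p in [(118,200),(535,152)]: print('cab near top',a.plane(z(*p,360,100,3.5),.09))
for p in [(137,200),(392,170),(133,455),(375,428)]: print('drawer floor',a.plane(z(*p,360,100,3.5),.018))
print('drawer w2 front L',b.plane(np.array((676,272))*S,.083))
for n,p in [('can1',(393,62)),('can2',(396,148)),('can3',(514,229))]: print(n,b.plane(np.array(p)*S,.055))
print('cap1',b.plane(np.array((395,230))*S,.032))
for n,p in [('cap0',(171,134)),('cap1',(174,493))]: print(n,a.plane(z(*p,180,40,2.7),.032))
for n,p in [('can0',(354,126)),('can1',(160,274)),('can2',(169,389)),('can3',(343,492))]: print(n,a.plane(z(*p,180,40,2.7),.055))
print('clip',a.plane(z(294,251,180,40,2.7),.014),a.plane(z(411,262,180,40,2.7),.014))
E
```

```text
box rim from w1: NL,NR outer [0.4135 0.4135 0.075 ] [0.4029 0.2048 0.075 ]
  FR, FL [0.5621 0.1949 0.075 ] [0.5703 0.4028 0.075 ]
box rim w2 [0.416  0.4141 0.075 ] [0.4044 0.2055 0.075 ] [0.5622 0.1936 0.075 ]
drawer front outer [ 0.4137 -0.1971  0.083 ]
drawer front outer [ 0.4347 -0.3728  0.083 ]
cab near top [ 0.5704 -0.1755  0.09  ]
cab near top [ 0.5921 -0.355   0.09  ]
drawer floor [ 0.5622 -0.2134  0.018 ]
drawer floor [ 0.5778 -0.3407  0.018 ]
drawer floor [ 0.4264 -0.2275  0.018 ]
drawer floor [ 0.4416 -0.3573  0.018 ]
drawer w2 front L [ 0.414  -0.1973  0.083 ]
can1 [0.5911 0.0604 0.055 ]
can2 [0.5215 0.0581 0.055 ]
can3 [ 0.4492 -0.053   0.055 ]
cap1 [0.4454 0.0594 0.032 ]
cap0 [0.6702 0.0535 0.032 ]
cap1 [0.4462 0.0588 0.032 ]
can0 [ 0.6721 -0.0519  0.055 ]
can1 [0.5907 0.0599 0.055 ]
can2 [0.5217 0.0569 0.055 ]
can3 [ 0.4549 -0.0518  0.055 ]
clip [ 0.6024 -0.0204  0.014 ] [ 0.5957 -0.0951  0.014 ]
```

Emit:
{"op": "step_arm", "data": {
  "xyz": [
    [50,0,0],
    [95,0,-20],
    [95,0,-70],
    [95,0,-120],
    [95,0,-170],
    [95,0,-210],
    [95,0,-210]
  ],
  "spin": [0.15,0.3,0.45,0.6,0.7,0.7,0.7],
  "fingers": [80,80,80,80,80,80,80]
}}

```text
time_s: 3.35
eef_pos: [0.521, 0.0576, 0.1047]
eef_rot: [0.638, 0.298, 0.644, -0.3]
wrist_force: [-0.4, -0.3, -0.1]
opening: 0.804
```

```bash
python3 - <<'E'
from h import *
T=tool();print(T)
w=Cam("wrist");np.savez("w3.npz",P=w.P,im=w.im)
cv2.imwrite("pics/w3.png",cv2.resize(w.im,(800,600)))
print(w.proj([[.5215,.0578,.055],[.5215,.0578,.004]])/S)
E
```

```text
[[-0.0085  0.7668  0.6418  0.521 ]
 [ 0.0008  0.6419 -0.7668  0.0576]
 [-1.     -0.006  -0.0061  0.1047]
 [ 0.      0.      0.      1.    ]]
[[397.768  334.6715]
 [398.1565 302.1194]]
```

View pics/w3.png

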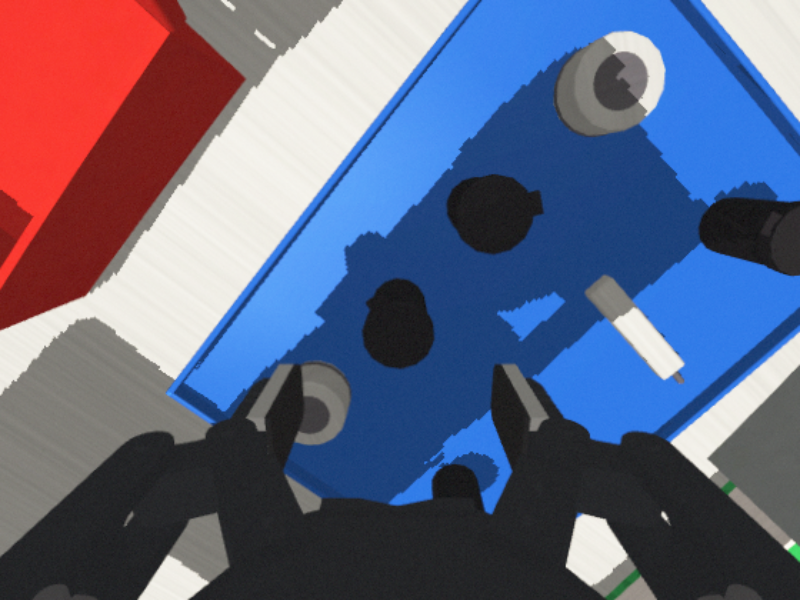

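Emit:
{"op": "step_arm", "data": {
  "xyz": [
    [0,0,-40],
    [0,0,-70],
    [0,0,-81],
    [0,0,-81],
    [0,0,-81],
    [0,0,-81],
    [0,0,-81],
    [0,0,-81]
  ],
  "spin": [0,0,0,0,0,0,0,0],
  "fingers": [80,80,80,30,20,20,20,20]
}}

```text
time_s: 4.2
eef_pos: [0.5252, 0.0584, 0.0308]
eef_rot: [0.643, 0.299, 0.639, -0.298]
wrist_force: [-0.2, 1.3, 7.5]
opening: 0.379
```

Emit:
{"op": "step_arm", "data": {
  "xyz": [
    [0,0,20],
    [0,0,50],
    [0,0,90],
    [0,0,90]
  ],
  "spin": [0,0,0,0],
  "fingers": [20,20,20,20]
}}

```text
time_s: 4.6
eef_pos: [0.5275, 0.0581, 0.125]
eef_rot: [0.645, 0.3, 0.637, -0.297]
wrist_force: [1.4, -0.4, 0.0]
opening: 0.375
```

```bash
python3 - <<'E'
from h import *
T=tool();print(T, ctrl.get_obs()["wrist_force"])
w=Cam("wrist");s=Cam("scene")
cv2.imwrite("pics/w4.png",cv2.resize(w.im,(800,600))); up(s.im,130,60,490,320,2.2,"s4")
E
```

```text
[[ 0.0121  0.7653  0.6435  0.5275]
 [-0.0014  0.6436 -0.7654  0.0581]
 [-0.9999  0.0084  0.0089  0.125 ]
 [ 0.      0.      0.      1.    ]] [ 1.3526 -0.4407  0.0257]
```

View pics/w4.png

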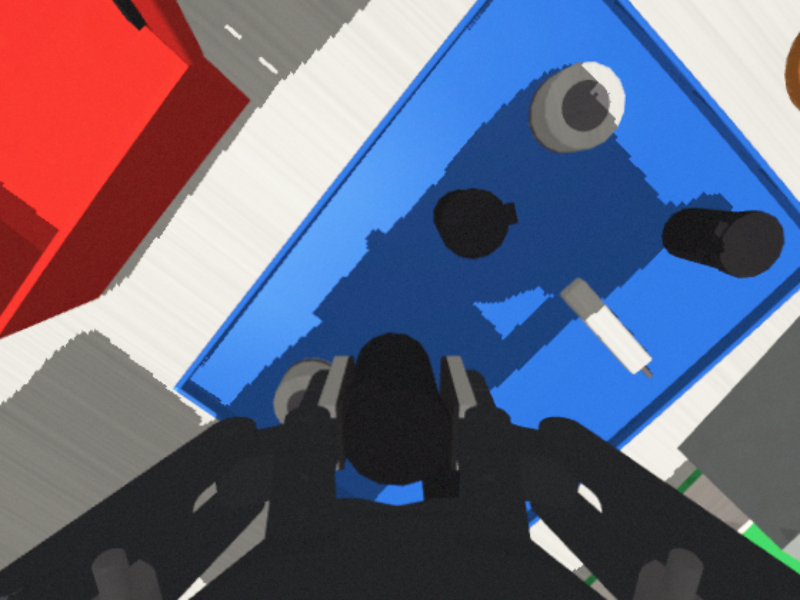

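View pics/s4.png

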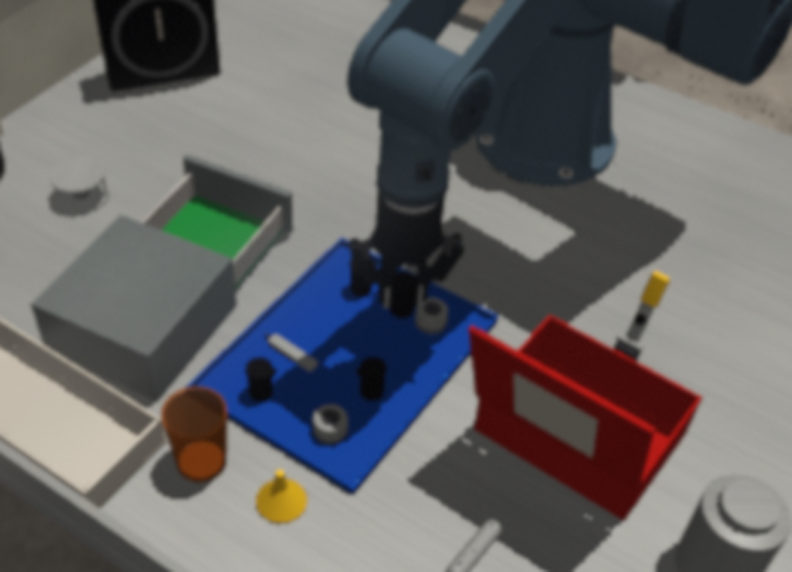

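Emit:
{"op": "step_arm", "data": {
  "xyz": [
    [0,10,30],
    [-10,50,40],
    [-20,100,40],
    [-30,150,40],
    [-36,190,40],
    [-36,197,20],
    [-36,197,0],
    [-36,197,0]
  ],
  "spin": [-0.15,-0.3,-0.45,-0.6,-0.75,-0.75,-0.75,-0.75],
  "fingers": [20,20,20,20,20,20,20,20]
}}

```text
time_s: 5.5
eef_pos: [0.4834, 0.2554, 0.1141]
eef_rot: [-0.486, -0.51, -0.489, 0.515]
wrist_force: [-0.1, -0.8, -0.7]
opening: 0.373
```

```bash
python3 - <<'E'
from h import *
T=tool();print(T, ctrl.get_obs()["wrist_force"])
w=Cam("wrist");np.savez("w5.npz",P=w.P,im=w.im)
cv2.imwrite("pics/w5.png",cv2.resize(w.im,(800,600)))
E
```

```text
[[-0.0076  0.9987 -0.0495  0.4834]
 [-0.0022 -0.0495 -0.9988  0.2554]
 [-1.     -0.0075  0.0026  0.1141]
 [ 0.      0.      0.      1.    ]] [-0.1002 -0.8309 -0.7058]
```

View pics/w5.png

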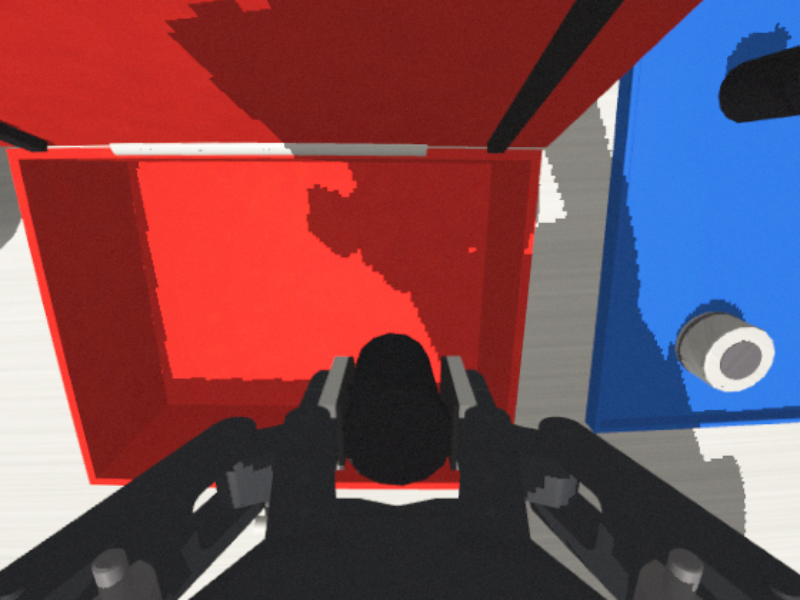

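Emit:
{"op": "step_arm", "data": {
  "xyz": [
    [6,0,-30],
    [6,0,-55],
    [6,0,-68],
    [6,0,-74],
    [6,0,-74],
    [6,0,-74],
    [6,0,-74],
    [6,0,-30],
    [6,0,20],
    [6,0,60]
  ],
  "spin": [0,0,0,0,0,0,0,0,0,0],
  "fingers": [20,20,20,20,20,55,60,60,60,60]
}}

```text
time_s: 6.55
eef_pos: [0.4936, 0.2558, 0.1816]
eef_rot: [0.488, 0.514, 0.487, -0.512]
wrist_force: [0.7, 0.5, 0.6]
opening: 0.603
```

```bash
python3 - <<'E'
from h import *
T=tool();print(T, ctrl.get_obs()["wrist_force"])
w=Cam("wrist");np.savez("w6.npz",P=w.P,im=w.im)
cv2.imwrite("pics/w6.png",cv2.resize(w.im,(800,600)))
t=Cam("top");up(t.im,140,130,420,300,2.8,"t6")
E
```

```text
[[ 0.0029  0.9987 -0.051   0.4936]
 [ 0.0008 -0.051  -0.9987  0.2558]
 [-1.      0.0029 -0.001   0.1816]
 [ 0.      0.      0.      1.    ]] [0.7456 0.5289 0.6277]
```

View pics/w6.png

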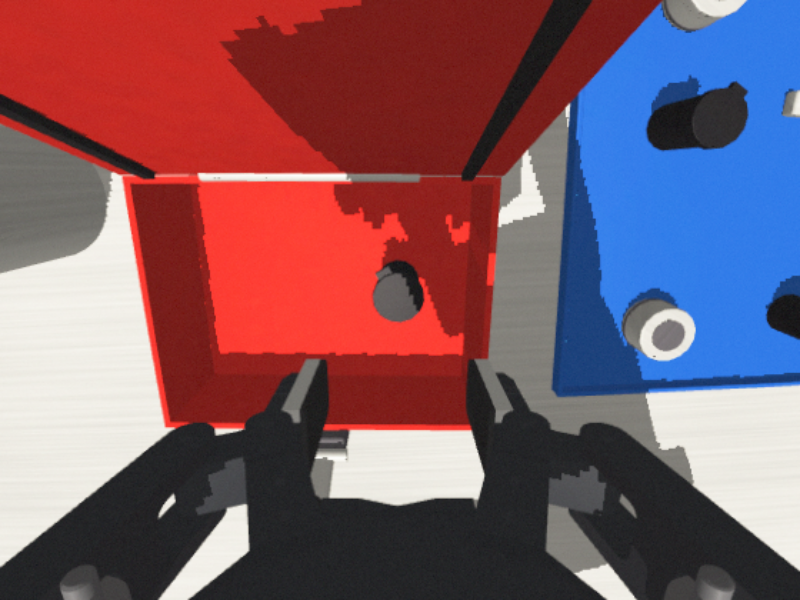

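View pics/t6.png

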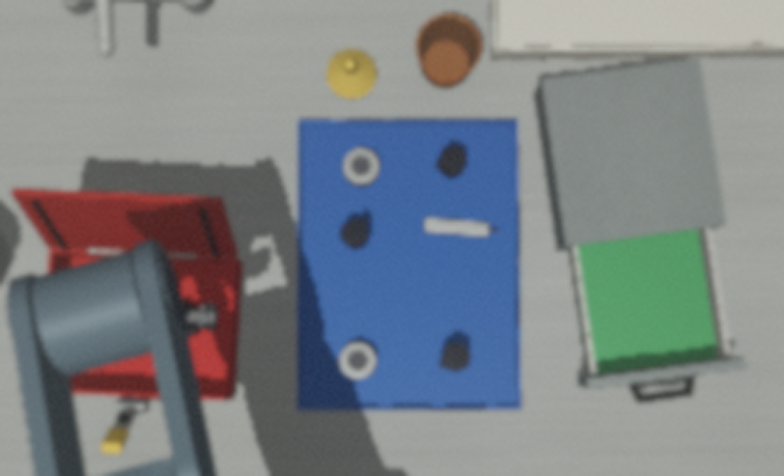

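Emit:
{"op": "step_arm", "data": {
  "xyz": [
    [20,-45,0],
    [45,-90,0],
    [70,-135,0],
    [90,-180,-20],
    [97,-196,-60],
    [97,-196,-90],
    [97,-196,-90],
    [97,-196,-90]
  ],
  "spin": [0,0,0,0,0,0,0,0],
  "fingers": [70,70,75,75,75,75,75,75]
}}

```text
time_s: 7.45
eef_pos: [0.5896, 0.0598, 0.0883]
eef_rot: [-0.487, -0.512, -0.487, 0.513]
wrist_force: [-0.1, 0.2, -0.0]
opening: 0.749
```

```bash
python3 - <<'E'
from h import *
T=tool();print(T, ctrl.get_obs()["wrist_force"])
w=Cam("wrist");np.savez("w7.npz",P=w.P,im=w.im)
cv2.imwrite("pics/w7.png",cv2.resize(w.im,(800,600)))
print(w.proj([[.591,.060,.055],[.591,.060,.004]])/S)
E
```

```text
[[-0.001   0.9987 -0.051   0.5896]
 [ 0.0002 -0.051  -0.9987  0.0598]
 [-1.     -0.001  -0.0002  0.0883]
 [ 0.      0.      0.      1.    ]] [-0.1414  0.2107 -0.028 ]
[[394.9789 347.7443]
 [395.4172 310.5745]]
```

View pics/w7.png

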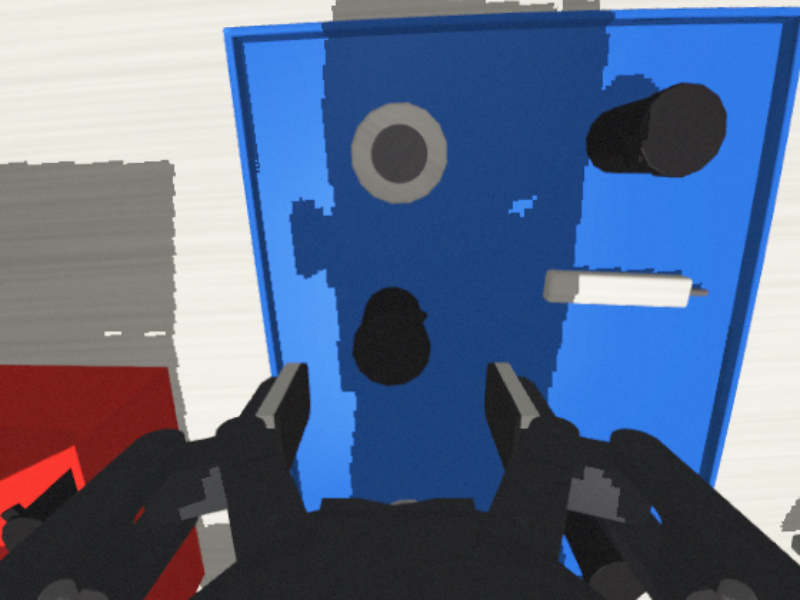

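Emit:
{"op": "step_arm", "data": {
  "xyz": [
    [1,0,-40],
    [1,0,-58],
    [1,0,-62],
    [1,0,-62],
    [1,0,-62],
    [1,0,-62],
    [1,0,-62],
    [1,0,-62],
    [1,0,-20],
    [1,0,30]
  ],
  "spin": [0,0,0,0,0,0,0,0,0,0],
  "fingers": [75,75,75,40,20,20,20,20,20,20]
}}

```text
time_s: 8.5
eef_pos: [0.5889, 0.0596, 0.1173]
eef_rot: [-0.486, -0.511, -0.488, 0.514]
wrist_force: [0.9, 0.0, 0.4]
opening: 0.376
```

Emit:
{"op": "step_arm", "data": {
  "xyz": [
    [-45,5,20],
    [-90,20,45],
    [-92,70,50],
    [-92,120,50],
    [-92,170,50],
    [-92,220,50],
    [-92,270,50],
    [-92,295,30],
    [-92,295,0],
    [-92,295,0]
  ],
  "spin": [0,0,0,0,0,0,0,0,0,0],
  "fingers": [20,20,20,20,20,20,20,20,20,20]
}}

```text
time_s: 9.5
eef_pos: [0.4958, 0.3541, 0.1144]
eef_rot: [-0.487, -0.51, -0.488, 0.515]
wrist_force: [-0.5, 0.1, -1.1]
opening: 0.379
```

```bash
python3 - <<'E'
from h import *
T=tool();print(T, ctrl.get_obs()["wrist_force"])
w=Cam("wrist")
cv2.imwrite("pics/w8.png",cv2.resize(w.im,(800,600)))
E
```

```text
[[-0.0065  0.9988 -0.0493  0.4958]
 [-0.0032 -0.0493 -0.9988  0.3541]
 [-1.     -0.0063  0.0035  0.1144]
 [ 0.      0.      0.      1.    ]] [-0.531   0.124  -1.0948]
```

View pics/w8.png

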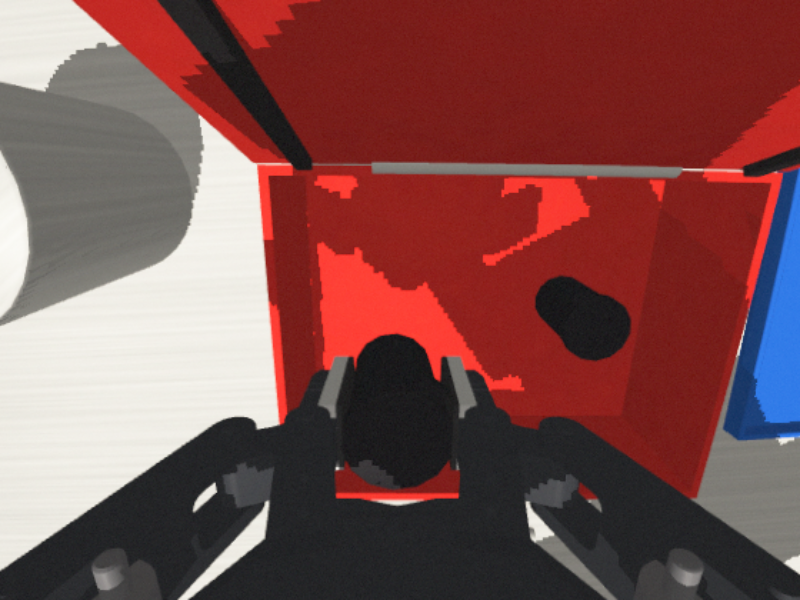

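Emit:
{"op": "step_arm", "data": {
  "xyz": [
    [0,0,-30],
    [0,0,-55],
    [0,0,-68],
    [0,0,-74],
    [0,0,-74],
    [0,0,-74],
    [0,0,-74],
    [0,0,-30],
    [0,0,20],
    [0,0,60]
  ],
  "spin": [0,0,0,0,0,0,0,0,0,0],
  "fingers": [20,20,20,20,20,55,60,60,60,60]
}}

```text
time_s: 10.55
eef_pos: [0.4996, 0.3549, 0.1818]
eef_rot: [0.487, 0.514, 0.487, -0.512]
wrist_force: [-0.1, 0.4, -0.2]
opening: 0.603
```

```bash
python3 - <<'E'
from h import *
T=tool();print(T, ctrl.get_obs()["wrist_force"])
w=Cam("wrist")
cv2.imwrite("pics/w9.png",cv2.resize(w.im,(800,600)))
t=Cam("top");up(t.im,140,130,420,300,2.8,"t9")
E
```

```text
[[ 0.0029  0.9987 -0.051   0.4996]
 [ 0.0013 -0.051  -0.9987  0.3549]
 [-1.      0.0028 -0.0015  0.1818]
 [ 0.      0.      0.      1.    ]] [-0.0556  0.414  -0.1616]
```

View pics/w9.png

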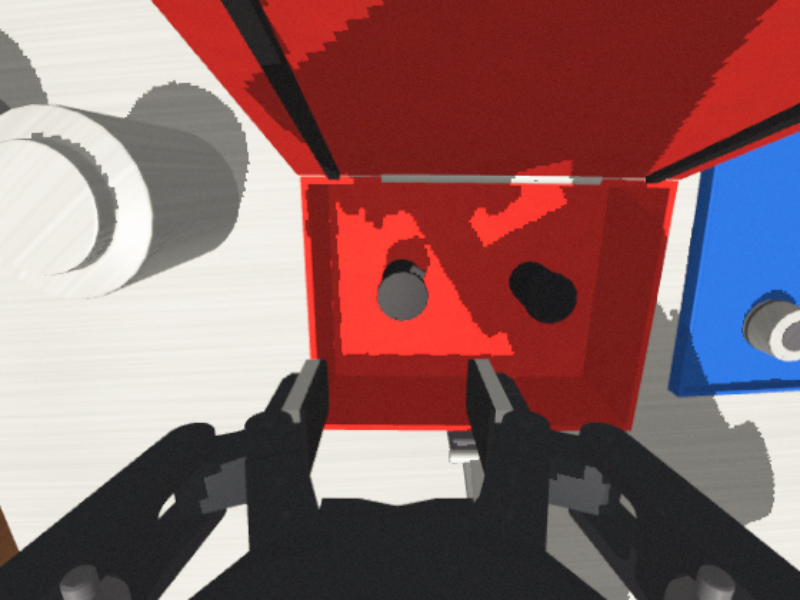

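View pics/t9.png

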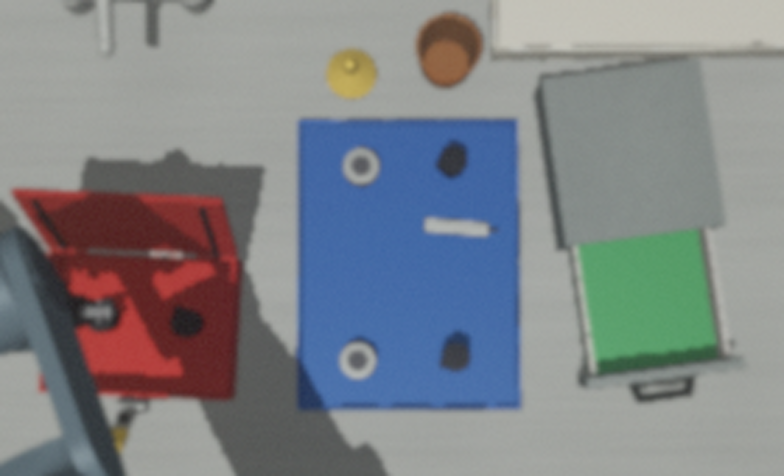

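Emit:
{"op": "step_arm", "data": {
  "xyz": [
    [0,-50,0],
    [0,-100,0],
    [-10,-150,0],
    [-20,-200,0],
    [-30,-250,0],
    [-40,-300,0],
    [-50,-348,-20],
    [-50,-390,-45],
    [-50,-408,-85],
    [-50,-408,-92]
  ],
  "spin": [0,0,0,-0.1,-0.2,-0.3,-0.35,-0.35,-0.35,-0.35],
  "fingers": [65,70,75,75,75,75,75,75,75,75]
}}

```text
time_s: 11.65
eef_pos: [0.4462, -0.0552, 0.0828]
eef_rot: [-0.388, -0.589, -0.391, 0.592]
wrist_force: [-0.8, 0.2, -1.1]
opening: 0.75
```

```bash
python3 - <<'E'
from h import *
T=tool();print(T, ctrl.get_obs()["wrist_force"])
w=Cam("wrist")
cv2.imwrite("pics/w10.png",cv2.resize(w.im,(800,600)))
print(w.proj([[.449,-.053,.055],[.449,-.053,.004]])/S)
E
```

```text
[[-0.0051  0.9189 -0.3944  0.4462]
 [ 0.0016 -0.3944 -0.9189 -0.0552]
 [-1.     -0.0053  0.0006  0.0828]
 [ 0.      0.      0.      1.    ]] [-0.8005  0.2377 -1.0571]
[[387.761  352.5604]
 [389.6949 313.0553]]
```

View pics/w10.png

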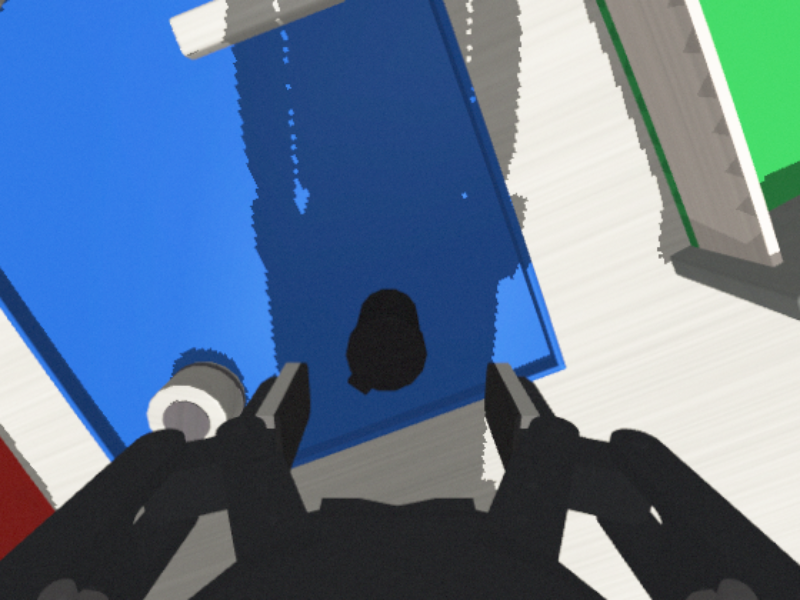

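Emit:
{"op": "step_arm", "data": {
  "xyz": [
    [3,2,-35],
    [3,2,-52],
    [3,2,-57],
    [3,2,-57],
    [3,2,-57],
    [3,2,-57],
    [3,2,-57],
    [3,2,-57],
    [3,2,-20],
    [3,2,30]
  ],
  "spin": [0,0,0,0,0,0,0,0,0,0],
  "fingers": [75,75,75,40,20,20,20,20,20,20]
}}

```text
time_s: 12.7
eef_pos: [0.4497, -0.0508, 0.1154]
eef_rot: [-0.389, -0.588, -0.392, 0.591]
wrist_force: [2.4, -0.7, -0.7]
opening: 0.372
```

Emit:
{"op": "step_arm", "data": {
  "xyz": [
    [0,10,35],
    [0,40,50],
    [0,90,50],
    [0,140,50],
    [0,190,50],
    [0,240,50],
    [-3,290,50],
    [-3,308,30],
    [-3,308,0],
    [-3,308,0]
  ],
  "spin": [0,0,0.1,0.2,0.3,0.35,0.35,0.35,0.35,0.35],
  "fingers": [20,20,20,20,20,20,20,20,20,20]
}}

```text
time_s: 13.7
eef_pos: [0.4457, 0.2564, 0.113]
eef_rot: [-0.486, -0.51, -0.489, 0.514]
wrist_force: [-1.0, -0.4, -0.6]
opening: 0.374
```

```bash
python3 - <<'E'
from h import *
T=tool();print(T, ctrl.get_obs()["wrist_force"])
w=Cam("wrist")
cv2.imwrite("pics/w11.png",cv2.resize(w.im,(800,600)))
E
```

```text
[[-0.0065  0.9988 -0.0494  0.4457]
 [-0.0021 -0.0494 -0.9988  0.2564]
 [-1.     -0.0064  0.0024  0.113 ]
 [ 0.      0.      0.      1.    ]] [-1.0267 -0.4479 -0.5627]
```

View pics/w11.png

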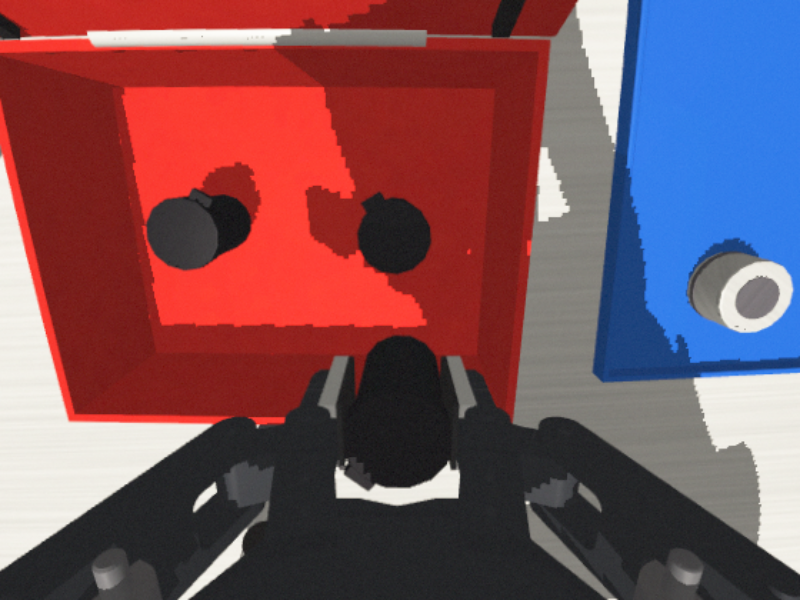

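Emit:
{"op": "step_arm", "data": {
  "xyz": [
    [2,0,-30],
    [2,0,-55],
    [2,0,-68],
    [2,0,-73],
    [2,0,-73],
    [2,0,-73],
    [2,0,-73],
    [2,0,-30],
    [2,0,20],
    [2,0,60]
  ],
  "spin": [0,0,0,0,0,0,0,0,0,0],
  "fingers": [20,20,20,20,20,55,60,60,60,60]
}}

```text
time_s: 14.75
eef_pos: [0.4515, 0.2568, 0.1794]
eef_rot: [0.487, 0.513, 0.487, -0.512]
wrist_force: [0.9, 0.4, 0.7]
opening: 0.6
```

```bash
python3 - <<'E'
from h import *
T=tool();print(T, ctrl.get_obs()["wrist_force"])
w=Cam("wrist")
cv2.imwrite("pics/w12.png",cv2.resize(w.im,(800,600)))
t=Cam("top");up(t.im,140,130,420,300,2.8,"t12")
E
```

```text
[[ 0.0025  0.9987 -0.0511  0.4515]
 [ 0.0008 -0.0511 -0.9987  0.2568]
 [-1.      0.0025 -0.0009  0.1794]
 [ 0.      0.      0.      1.    ]] [0.9051 0.4137 0.665 ]
```

View pics/w12.png

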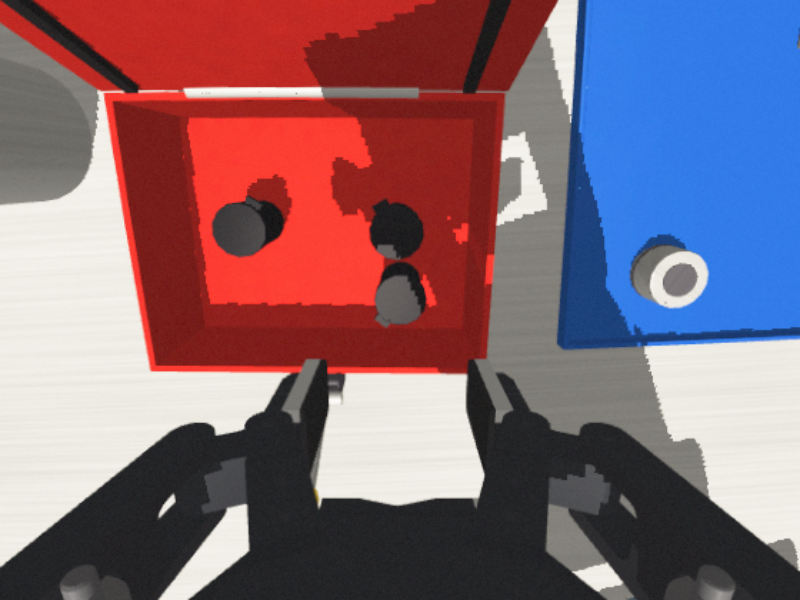

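View pics/t12.png

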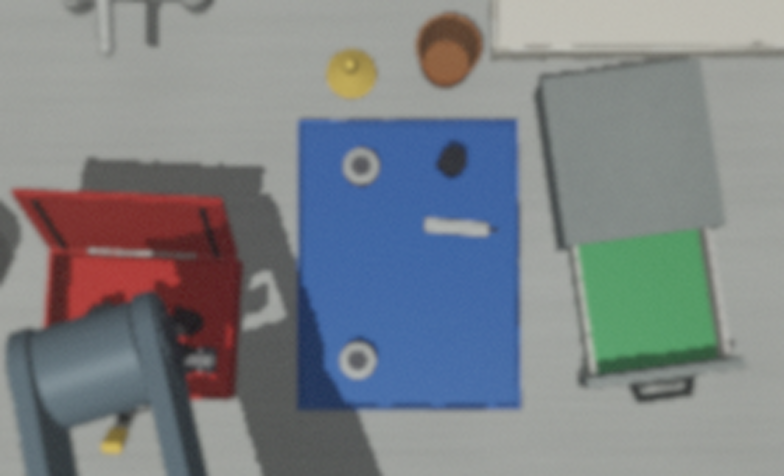

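Emit:
{"op": "step_arm", "data": {
  "xyz": [
    [0,-45,5],
    [0,-95,5],
    [0,-145,5],
    [25,-185,5],
    [70,-205,5],
    [110,-235,5],
    [145,-270,5],
    [180,-300,5],
    [220,-308,-20],
    [220,-308,-60]
  ],
  "spin": [0,0,0,-0.1,-0.2,-0.35,-0.5,-0.6,-0.7,-0.7],
  "fingers": [65,70,75,75,75,75,75,75,75,75]
}}

```text
time_s: 15.85
eef_pos: [0.6775, -0.0549, 0.1189]
eef_rot: [0.282, 0.652, 0.278, -0.646]
wrist_force: [0.5, 0.1, -1.1]
opening: 0.755
```

```bash
python3 - <<'E'
from h import *
T=tool();print(T, ctrl.get_obs()["wrist_force"])
w=Cam("wrist")
cv2.imwrite("pics/w13.png",cv2.resize(w.im,(800,600)))
print(w.proj([[.672,-.0515,.055],[.672,-.0515,.004]])/S)
E
```

```text
[[ 0.0108  0.7272 -0.6863  0.6775]
 [-0.0029 -0.6863 -0.7273 -0.0549]
 [-0.9999  0.0098 -0.0053  0.1189]
 [ 0.      0.      0.      1.    ]] [ 0.4719  0.067  -1.0708]
[[398.7025 339.8981]
 [398.7821 309.5664]]
```

View pics/w13.png

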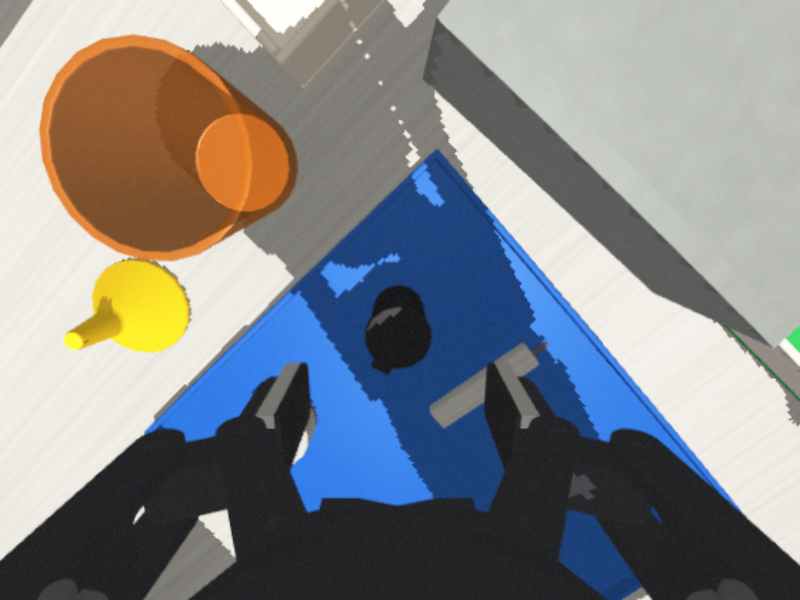

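Emit:
{"op": "step_arm", "data": {
  "xyz": [
    [-2,1,-40],
    [-2,1,-80],
    [-2,1,-92],
    [-2,1,-92],
    [-2,1,-92],
    [-2,1,-92],
    [-2,1,-92],
    [-2,1,-92],
    [-2,1,-50],
    [-2,1,0]
  ],
  "spin": [0,0,0,0,0,0,0,0,0,0],
  "fingers": [75,75,75,75,30,20,20,20,20,20]
}}

```text
time_s: 16.9
eef_pos: [0.6669, -0.0501, 0.1151]
eef_rot: [-0.281, -0.647, -0.283, 0.65]
wrist_force: [1.0, 0.0, -0.1]
opening: 0.376
```

Emit:
{"op": "step_arm", "data": {
  "xyz": [
    [-40,5,30],
    [-85,10,55],
    [-130,20,55],
    [-170,45,55],
    [-200,85,55],
    [-215,130,55],
    [-215,180,55],
    [-215,230,55],
    [-215,280,55],
    [-215,330,55]
  ],
  "spin": [0,0.1,0.2,0.3,0.45,0.6,0.7,0.7,0.7,0.7],
  "fingers": [20,20,20,20,20,20,20,20,20,20]
}}

```text
time_s: 17.9
eef_pos: [0.4539, 0.2817, 0.1725]
eef_rot: [0.487, 0.513, 0.487, -0.512]
wrist_force: [1.4, 0.1, 0.8]
opening: 0.375
```

Emit:
{"op": "step_arm", "data": {
  "xyz": [
    [0,50,0],
    [0,78,-10],
    [0,78,-40],
    [0,78,-55],
    [0,78,-55]
  ],
  "spin": [0,0,0,0,0],
  "fingers": [20,20,20,20,20]
}}

```text
time_s: 18.4
eef_pos: [0.452, 0.3563, 0.1138]
eef_rot: [-0.487, -0.511, -0.488, 0.514]
wrist_force: [-0.8, -0.2, -0.3]
opening: 0.373
```

```bash
python3 - <<'E'
from h import *
T=tool();print(T, ctrl.get_obs()["wrist_force"])
w=Cam("wrist")
cv2.imwrite("pics/w14.png",cv2.resize(w.im,(800,600)))
E
```

```text
[[-0.0046  0.9987 -0.0512  0.452 ]
 [-0.0025 -0.0512 -0.9987  0.3563]
 [-1.     -0.0045  0.0027  0.1138]
 [ 0.      0.      0.      1.    ]] [-0.8188 -0.2117 -0.345 ]
```

View pics/w14.png

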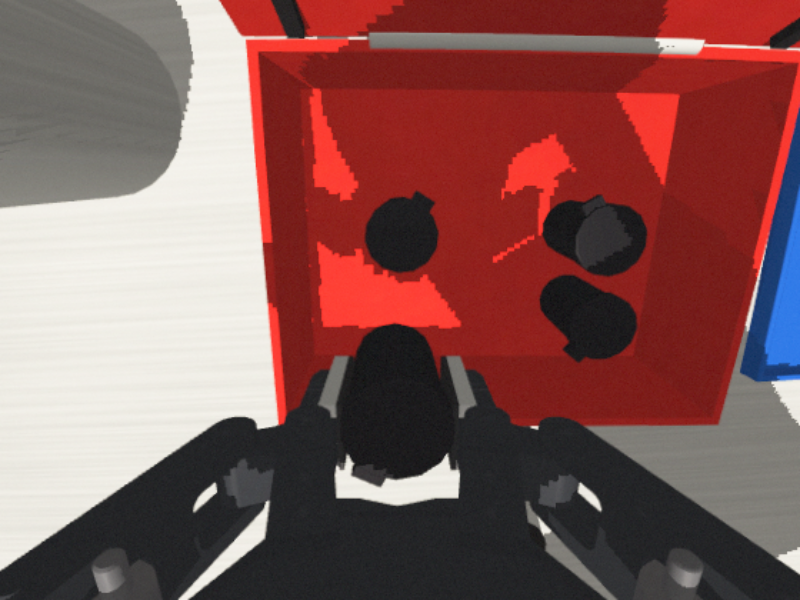

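Emit:
{"op": "step_arm", "data": {
  "xyz": [
    [0,0,-30],
    [0,0,-55],
    [0,0,-68],
    [0,0,-73],
    [0,0,-73],
    [0,0,-73],
    [0,0,-73],
    [0,0,-30],
    [0,0,20],
    [0,0,60]
  ],
  "spin": [0,0,0,0,0,0,0,0,0,0],
  "fingers": [20,20,20,20,20,55,60,60,60,60]
}}

```text
time_s: 19.45
eef_pos: [0.4545, 0.3579, 0.1796]
eef_rot: [0.487, 0.514, 0.487, -0.512]
wrist_force: [0.2, -0.7, 0.7]
opening: 0.596
```

```bash
python3 - <<'E'
from h import *
T=tool();print(T, ctrl.get_obs()["wrist_force"])
w=Cam("wrist")
cv2.imwrite("pics/w15.png",cv2.resize(w.im,(800,600)))
t=Cam("top");up(t.im,140,130,420,300,2.8,"t15")
E
```

```text
[[ 0.0026  0.9987 -0.051   0.4545]
 [ 0.0013 -0.051  -0.9987  0.3579]
 [-1.      0.0026 -0.0014  0.1796]
 [ 0.      0.      0.      1.    ]] [ 0.2208 -0.6837  0.7252]
```

View pics/w15.png

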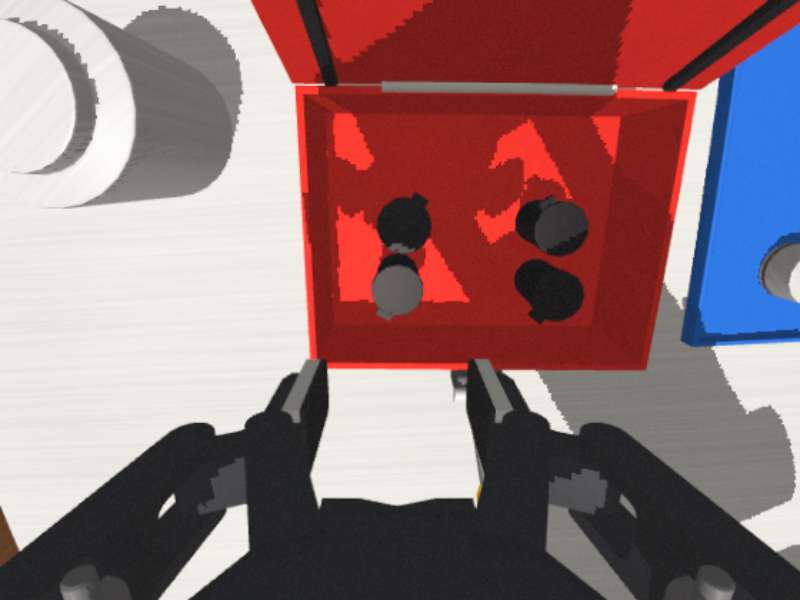

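View pics/t15.png

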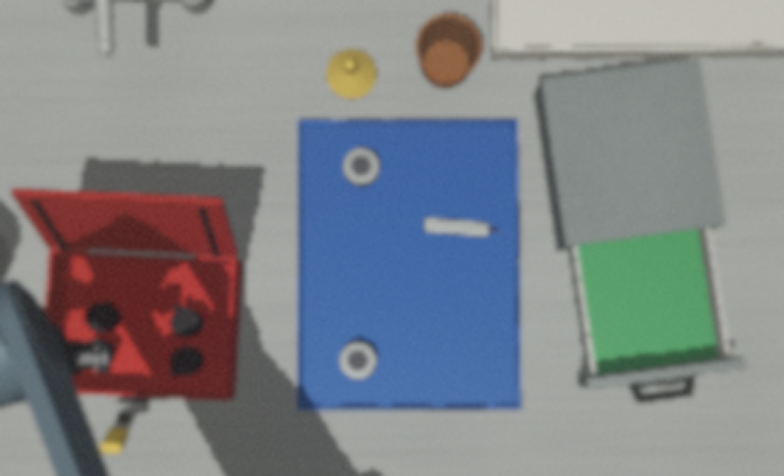

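```bash
python3 - <<'E'
from h import *
t=Cam("top");s=Cam("scene")
up(t.im,135,185,235,235,8,"lt"); up(s.im,320,180,480,330,4,"ls")
E
```

```text
(no output)
```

View pics/lt.png

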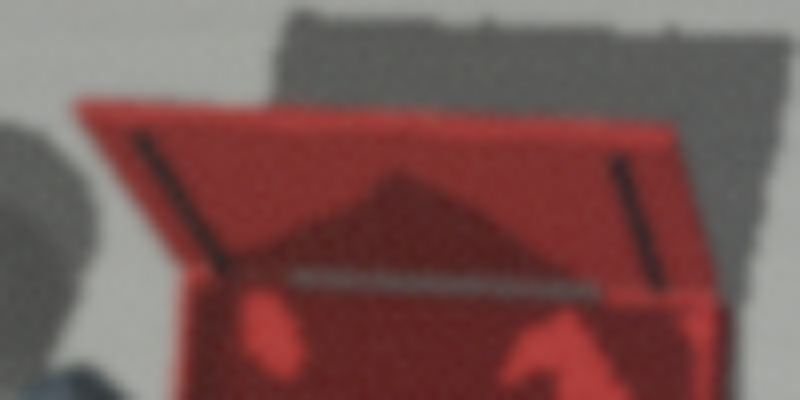

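View pics/ls.png

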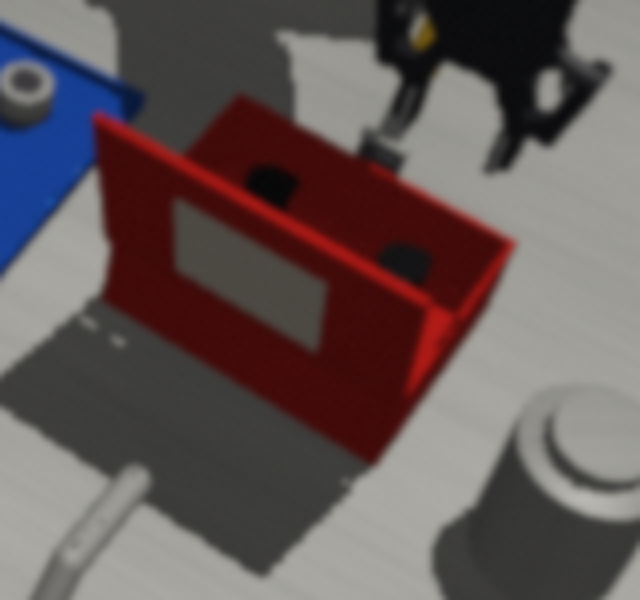

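```bash
python3 - <<'E'
from h import *
t=Cam("top",False);s=Cam("scene",False)
c=np.array([.489,.305]);ax=np.array([.9985,-.055]);ay=np.array([.055,.9985])
def pr(n,p,q):
    X,e=tri(t.ray((135+p[0]/8,185+p[1]/8)),s.ray((320+q[0]/4,180+q[1]/4)))
    print(n,X,np.round(e,4),'box',(X[:2]-c)@ax,(X[:2]-c)@ay, 'ang',np.arctan2(X[2]-.075,-((X[:2]-c)@ax-.08)))
pr('L outer',(75,102),(430,302)); pr('R outer',(672,128),(96,115))
E
```

```text
L outer [0.6222 0.4035 0.2278] [0.0019 0.0019] box 0.12753393136689578 0.10570024781576426 ang 1.8723547441368846
R outer [0.6107 0.1915 0.2282] [0.0015 0.0015] box 0.1277181256384245 -0.10667751708787798 ang 1.872734339250877
```

Emit:
{"op": "step_arm", "data": {
  "xyz": [
    [0,0,50],
    [0,0,100],
    [0,-10,150],
    [50,-25,150],
    [100,-40,150],
    [150,-55,150],
    [200,-62,150],
    [212,-62,150],
    [212,-62,150]
  ],
  "spin": [0,0,0,0,0,0,0,0,0],
  "fingers": [60,30,0,0,0,0,0,0,0]
}}

```text
time_s: 20.55
eef_pos: [0.6675, 0.2937, 0.3219]
eef_rot: [-0.486, -0.512, -0.487, 0.515]
wrist_force: [0.2, -0.3, -0.7]
opening: -0.002
```

```bash
python3 - <<'E'
from h import *
T=tool();print(T, ctrl.get_obs()["wrist_force"],ctrl.get_obs()["opening"])
w=Cam("wrist")
cv2.imwrite("pics/w16.png",cv2.resize(w.im,(800,600)))
s=Cam("scene");up(s.im,240,100,500,330,2.6,"s16")
c=np.array([.489,.305]);ax=np.array([.9985,-.055]);ay=np.array([.055,.9985])
print((T[:2,3]-c)@ax,(T[:2,3]-c)@ay)
E
```

```text
[[-0.0046  0.9985 -0.054   0.6675]
 [-0.0015 -0.054  -0.9985  0.2937]
 [-1.     -0.0045  0.0018  0.3219]
 [ 0.      0.      0.      1.    ]] [ 0.1674 -0.3117 -0.6583] -0.0015004686482531428
0.17889043529357124 -0.0014720494758304874
```

View pics/w16.png

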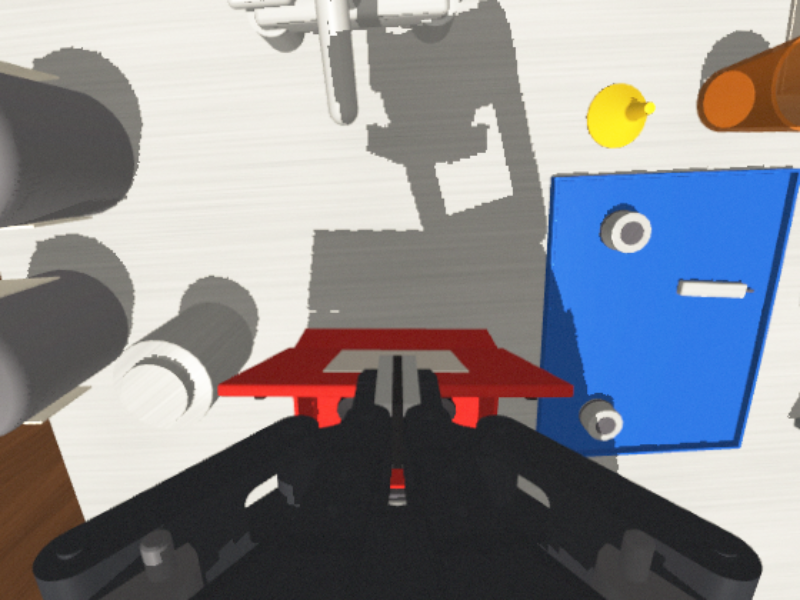

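View pics/s16.png

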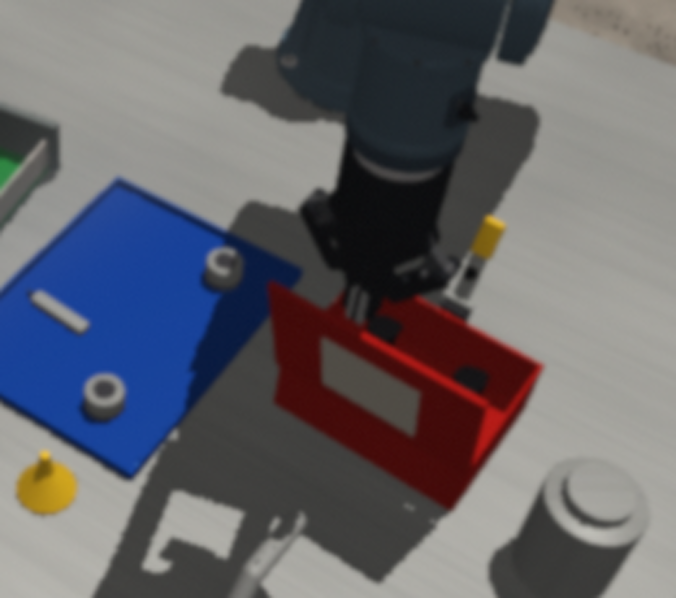

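Emit:
{"op": "step_arm", "data": {
  "xyz": [
    [0,0,-50],
    [0,0,-100],
    [0,0,-122],
    [0,0,-122],
    [-30,2,-122],
    [-45,2,-122],
    [-60,3,-122],
    [-70,4,-122],
    [-80,4,-122]
  ],
  "spin": [0,0,0,0,0,0,0,0,0],
  "fingers": [0,0,0,0,0,0,0,0,0]
}}

```text
time_s: 21.55
eef_pos: [0.5883, 0.3008, 0.2112]
eef_rot: [0.489, 0.516, 0.485, -0.509]
wrist_force: [2.9, 0.7, 12.2]
opening: -0.007
```

```bash
python3 - <<'E'
from h import *
T=tool();print(T[:,3], ctrl.get_obs()["wrist_force"],ctrl.get_obs()["opening"])
w=Cam("wrist")
cv2.imwrite("pics/w17.png",cv2.resize(w.im,(800,600)))
s=Cam("scene");up(s.im,240,100,500,330,2.6,"s17")
E
```

```text
[0.5883 0.3008 0.2112 1.    ] [ 2.8789  0.6503 12.206 ] -0.006656295802085363
```

View pics/s17.png

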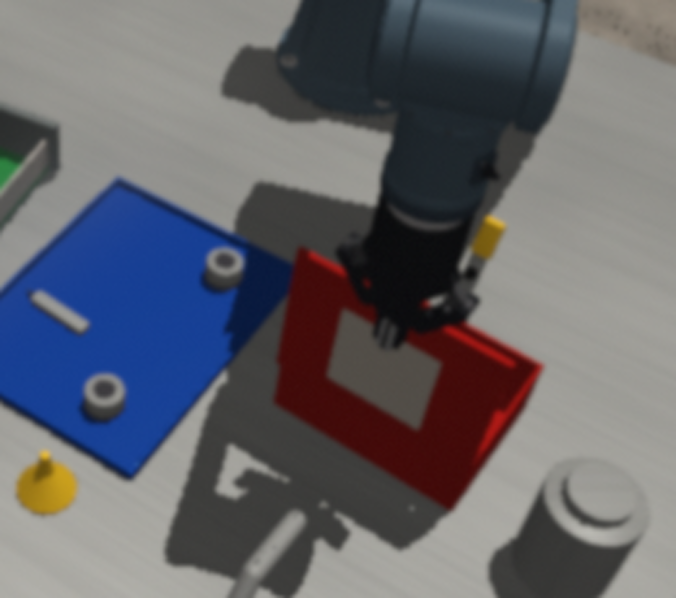

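Emit:
{"op": "step_arm", "data": {
  "xyz": [
    [-12,1,6],
    [-22,1,6],
    [-34,2,3],
    [-46,3,0],
    [-58,3,-5],
    [-66,4,-9]
  ],
  "spin": [0,0,0,0,0,0],
  "fingers": [0,0,0,0,0,0]
}}

```text
time_s: 22.25
eef_pos: [0.5186, 0.3038, 0.196]
eef_rot: [0.487, 0.513, 0.487, -0.512]
wrist_force: [0.3, -1.2, 2.2]
opening: -0.005
```

```bash
python3 - <<'E'
from h import *
T=tool();print(T[:,3], ctrl.get_obs()["wrist_force"],ctrl.get_obs()["opening"])
s=Cam("scene");up(s.im,240,100,500,330,2.6,"s18")
E
```

```text
[0.5186 0.3038 0.196  1.    ] [ 0.3041 -1.168   2.1504] -0.004643887179146274
```

View pics/s18.png

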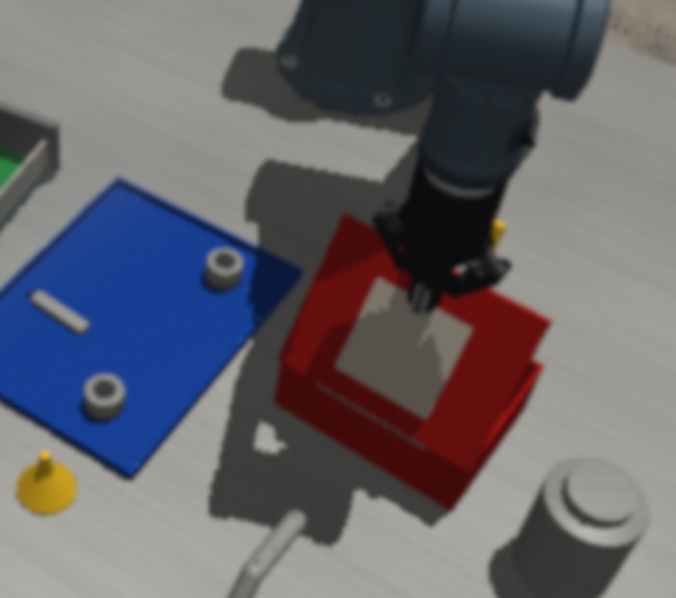

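Emit:
{"op": "step_arm", "data": {
  "xyz": [
    [-20,1,-13],
    [-36,2,-31],
    [-42,2,-48],
    [-42,2,-66],
    [-41,2,-82],
    [-40,2,-92],
    [-40,2,-97],
    [-40,2,-97]
  ],
  "spin": [0,0,0,0,0,0,0,0],
  "fingers": [0,0,0,0,0,0,0,0]
}}

```text
time_s: 23.1
eef_pos: [0.4795, 0.3053, 0.0976]
eef_rot: [-0.487, -0.512, -0.487, 0.513]
wrist_force: [-0.4, 0.3, -0.9]
opening: 0.001
```

```bash
python3 - <<'E'
from h import *
T=tool();print(T[:,3], ctrl.get_obs()["wrist_force"],ctrl.get_obs()["opening"])
s=Cam("scene");up(s.im,240,100,500,330,2.6,"s19")
E
```

```text
[0.4795 0.3053 0.0976 1.    ] [-0.3672  0.3064 -0.8835] 0.0009522470480450225
```

View pics/s19.png

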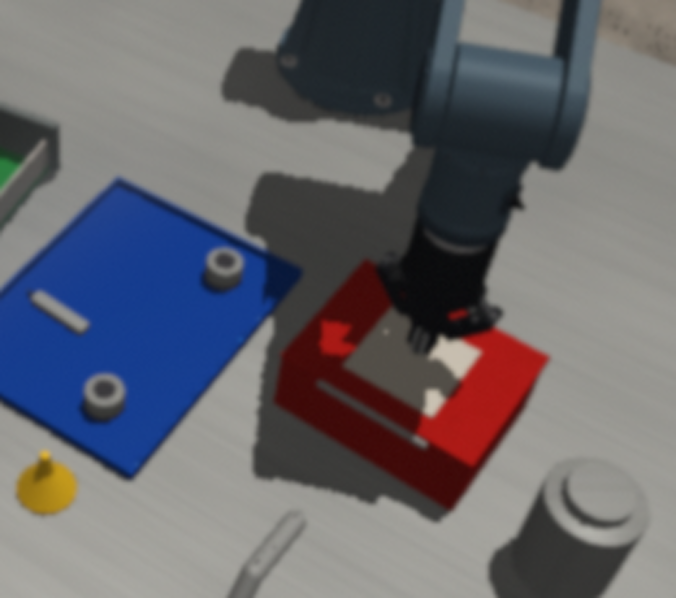

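Emit:
{"op": "step_arm", "data": {
  "xyz": [
    [0,0,-3],
    [0,0,-6],
    [0,0,-8],
    [0,0,-8]
  ],
  "spin": [0,0,0,0],
  "fingers": [0,0,0,0]
}}

```text
time_s: 23.55
eef_pos: [0.4806, 0.3059, 0.0939]
eef_rot: [0.487, 0.513, 0.487, -0.512]
wrist_force: [-11.0, -4.8, 25.5]
opening: 0.006
```

Emit:
{"op": "step_arm", "data": {
  "xyz": [
    [0,0,20],
    [0,0,70],
    [0,0,120],
    [-10,0,170],
    [-50,3,200],
    [-100,5,200],
    [-150,8,200],
    [-160,8,200],
    [-160,8,200]
  ],
  "spin": [0,0,0,0,0,0,0,0,0],
  "fingers": [0,0,0,0,0,0,0,0,0]
}}

```text
time_s: 24.45
eef_pos: [0.3188, 0.3138, 0.2908]
eef_rot: [0.488, 0.513, 0.487, -0.511]
wrist_force: [0.3, 0.9, 0.3]
opening: -0.0
```

```bash
python3 - <<'E'
from h import *
T=tool();print(T[:,3], ctrl.get_obs()["wrist_force"],ctrl.get_obs()["opening"])
w=Cam("wrist");cv2.imwrite("pics/w20.png",cv2.resize(w.im,(800,600)))
t=Cam("top");s=Cam("scene");up(s.im,240,80,500,310,2.6,"s20")
up(t.im,140,130,420,300,2.8,"t20")
E
```

```text
[0.3188 0.3138 0.2908 1.    ] [0.2601 0.9293 0.2581] -0.0004856162551097401
```

View pics/w20.png

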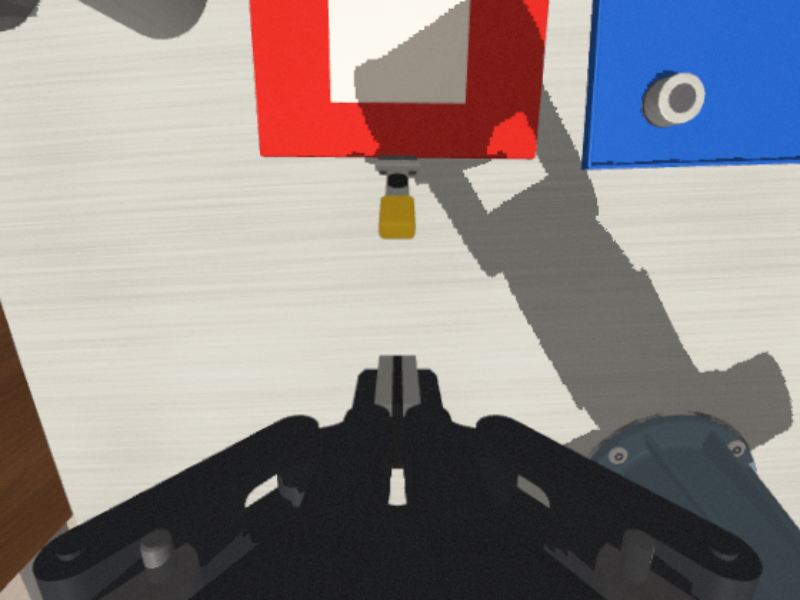

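View pics/s20.png

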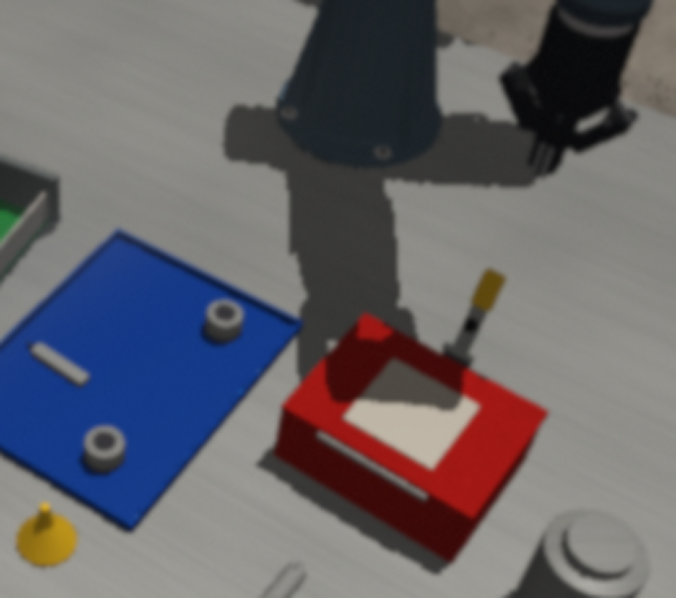

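View pics/t20.png

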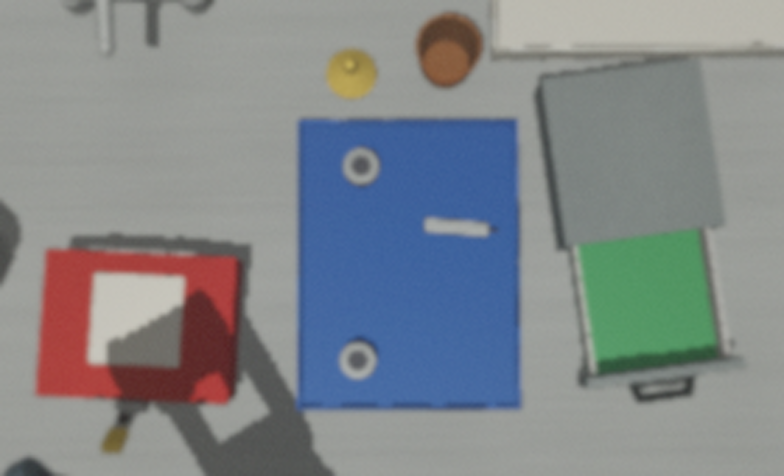

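Emit:
{"op": "step_arm", "data": {
  "xyz": [
    [0,0,-50],
    [0,0,-100],
    [0,0,-124],
    [0,0,-124],
    [20,-1,-124],
    [35,-2,-123],
    [50,-3,-122],
    [63,-3,-122],
    [76,-4,-123],
    [89,-5,-125]
  ],
  "spin": [0,0,0,0,0,0,0,0,0,0],
  "fingers": [0,0,0,0,0,0,0,0,0,0]
}}

```text
time_s: 25.6
eef_pos: [0.4102, 0.3086, 0.1654]
eef_rot: [0.487, 0.513, 0.487, -0.512]
wrist_force: [-1.5, 1.6, -0.1]
opening: 0.002
```

```bash
python3 - <<'E'
from h import *
T=tool();print(T[:,3], ctrl.get_obs()["wrist_force"],ctrl.get_obs()["opening"])
s=Cam("scene");up(s.im,340,80,500,230,4,"s21")
w=Cam("wrist");cv2.imwrite("pics/w21.png",cv2.resize(w.im,(800,600)))
E
```

```text
[0.4102 0.3086 0.1654 1.    ] [-1.4811  1.5739 -0.0575] 0.001896122731430576
```

View pics/s21.png

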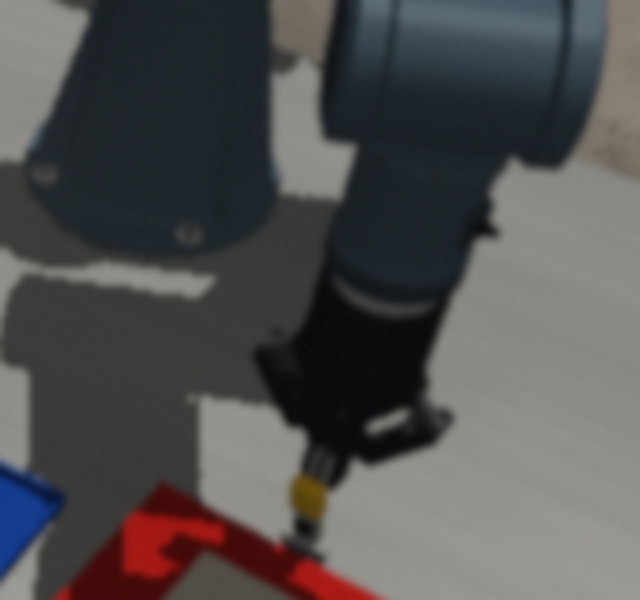

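View pics/w21.png

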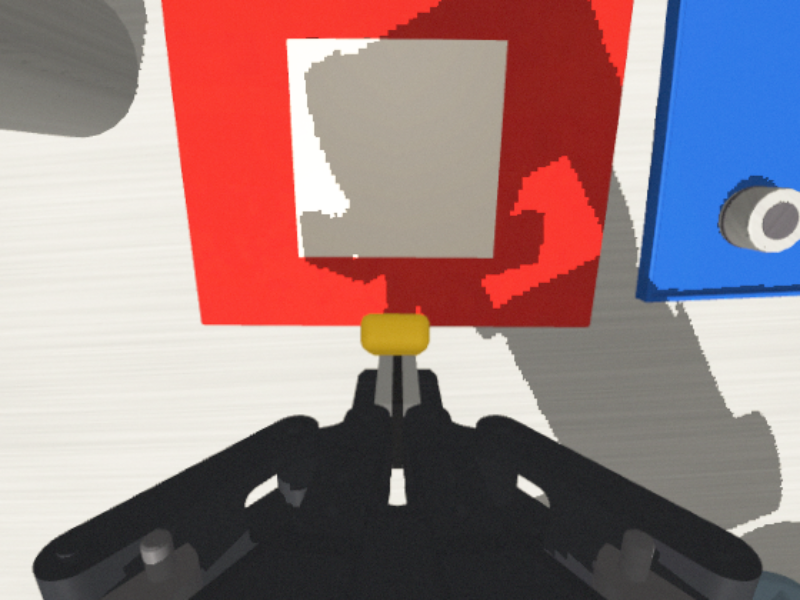

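Emit:
{"op": "step_arm", "data": {
  "xyz": [
    [12,-1,-4],
    [24,-1,-10],
    [36,-2,-20],
    [45,-2,-32],
    [52,-3,-44],
    [54,-3,-50],
    [54,-3,-54],
    [54,-3,-54]
  ],
  "spin": [0,0,0,0,0,0,0,0],
  "fingers": [0,0,0,0,0,0,0,0]
}}

```text
time_s: 26.5
eef_pos: [0.4624, 0.3054, 0.1105]
eef_rot: [-0.487, -0.512, -0.487, 0.513]
wrist_force: [-0.1, 0.6, -0.9]
opening: -0.0
```

```bash
python3 - <<'E'
from h import *
T=tool();print(T[:,3], ctrl.get_obs()["wrist_force"],ctrl.get_obs()["opening"])
s=Cam("scene");up(s.im,340,80,500,230,4,"s22")
w=Cam("wrist");cv2.imwrite("pics/w22.png",cv2.resize(w.im,(800,600)))
E
```

```text
[0.4624 0.3054 0.1105 1.    ] [-0.0718  0.6388 -0.8741] -0.0003430178641346422
```

View pics/s22.png

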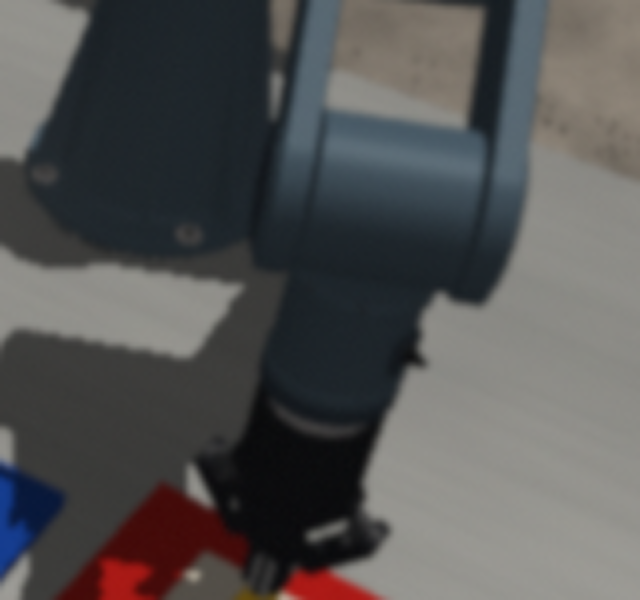

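View pics/w22.png

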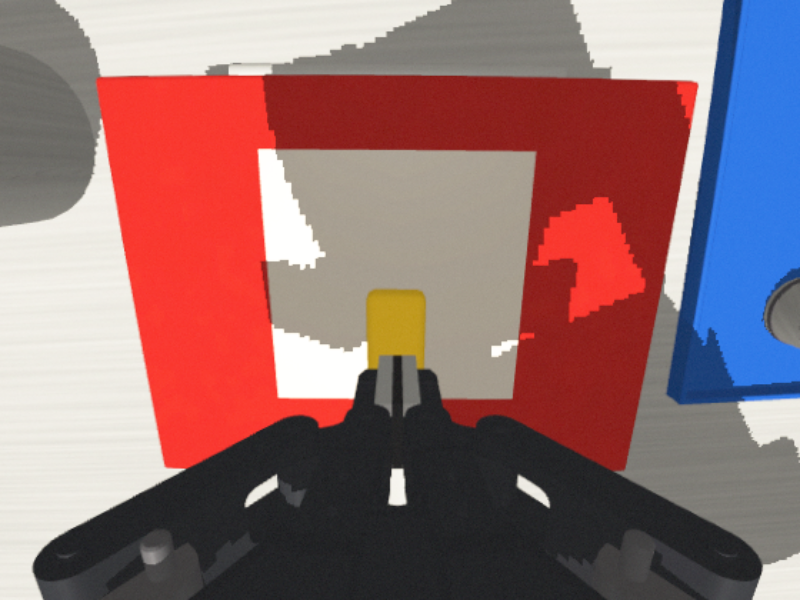

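Clamp almost down; press a bit more.

Emit:
{"op": "step_arm", "data": {
  "xyz": [
    [2,0,-3],
    [4,0,-5],
    [4,0,-7],
    [4,0,-7]
  ],
  "spin": [0,0,0,0],
  "fingers": [0,0,0,0]
}}

```text
time_s: 27.0
eef_pos: [0.4652, 0.3061, 0.1083]
eef_rot: [-0.487, -0.511, -0.488, 0.513]
wrist_force: [-20.7, -5.6, 36.3]
opening: -0.001
```

Emit:
{"op": "step_arm", "data": {
  "xyz": [
    [0,0,30],
    [0,0,70],
    [0,-40,80],
    [-5,-90,80],
    [-10,-140,80],
    [-15,-190,60],
    [-20,-235,20],
    [-20,-247,-10],
    [-20,-247,-20],
    [-20,-247,-20]
  ],
  "spin": [0,0,0,0,0,0,0,0,0,0],
  "fingers": [0,0,30,60,85,85,85,85,85,85]
}}

```text
time_s: 28.0
eef_pos: [0.4457, 0.0586, 0.083]
eef_rot: [-0.486, -0.512, -0.488, 0.514]
wrist_force: [0.2, -0.8, -0.4]
opening: 0.854
```

```bash
python3 - <<'E'
from h import *
T=tool();print(T, ctrl.get_obs()["wrist_force"],ctrl.get_obs()["opening"])
w=Cam("wrist");cv2.imwrite("pics/w23.png",cv2.resize(w.im,(800,600)))
print(w.proj([[.4455,.059,.032],[.4455,.059,.004]])/S)
t=Cam("top");s=Cam("scene");up(s.im,240,80,500,310,2.6,"s23")
up(t.im,140,130,420,300,2.8,"t23")
E
```

```text
[[-0.0033  0.9986 -0.0529  0.4457]
 [ 0.0008 -0.0529 -0.9986  0.0586]
 [-1.     -0.0033 -0.0007  0.083 ]
 [ 0.      0.      0.      1.    ]] [ 0.2186 -0.8279 -0.3996] 0.8540003721628354
[[394.9541 335.7488]
 [395.2283 316.2323]]
```

View pics/w23.png

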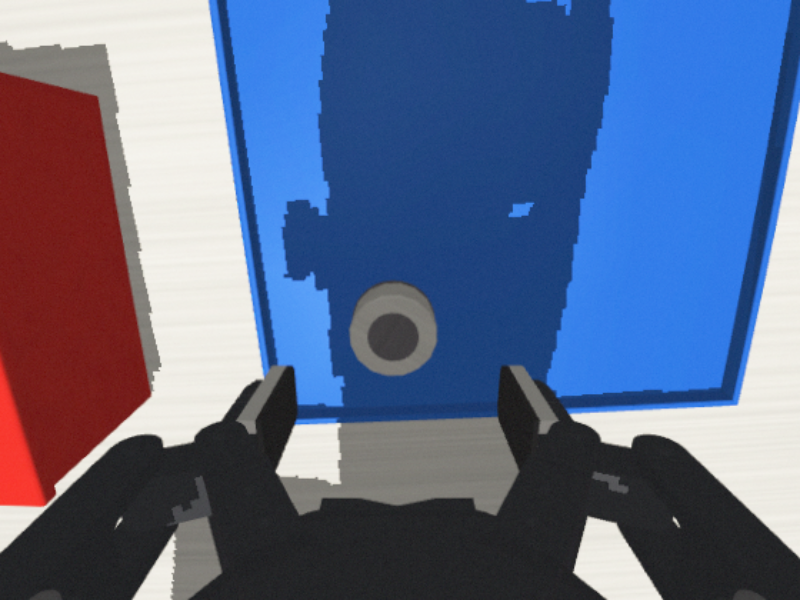

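View pics/s23.png

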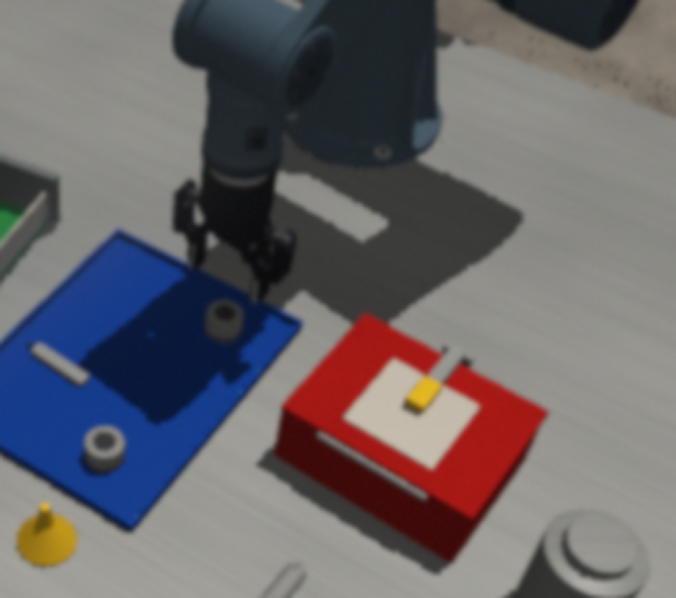

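View pics/t23.png

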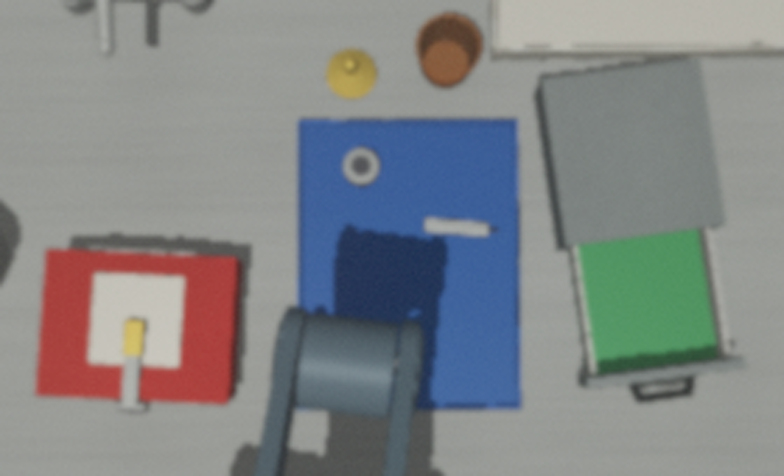

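Emit:
{"op": "step_arm", "data": {
  "xyz": [
    [2,0,-40],
    [2,0,-58],
    [2,0,-64],
    [2,0,-65],
    [2,0,-65],
    [2,0,-65],
    [2,0,-65],
    [2,0,-65],
    [2,0,-30],
    [2,0,20]
  ],
  "spin": [0,0,0,0,0,0,0,0,0,0],
  "fingers": [85,85,85,85,40,30,30,30,30,30]
}}

```text
time_s: 29.15
eef_pos: [0.4466, 0.0587, 0.1035]
eef_rot: [-0.485, -0.511, -0.488, 0.514]
wrist_force: [1.8, 0.1, 0.4]
opening: 0.466
```

Emit:
{"op": "step_arm", "data": {
  "xyz": [
    [0,-10,30],
    [5,-50,50],
    [15,-100,50],
    [25,-150,50],
    [40,-195,50],
    [55,-240,50],
    [70,-285,50],
    [83,-331,50],
    [83,-331,20],
    [83,-331,10]
  ],
  "spin": [0,0,0,0.1,0.17,0.17,0.17,0.17,0.17,0.17],
  "fingers": [30,30,30,30,30,30,30,30,30,30]
}}

```text
time_s: 30.15
eef_pos: [0.5306, -0.273, 0.1122]
eef_rot: [0.527, 0.47, 0.529, -0.47]
wrist_force: [-0.6, 0.5, -1.3]
opening: 0.472
```

```bash
python3 - <<'E'
from h import *
T=tool();print(T, ctrl.get_obs()["wrist_force"],ctrl.get_obs()["opening"])
w=Cam("wrist");cv2.imwrite("pics/w24.png",cv2.resize(w.im,(800,600)))
E
```

```text
[[-0.0023  0.9932  0.1162  0.5306]
 [ 0.002   0.1162 -0.9932 -0.273 ]
 [-1.     -0.0021 -0.0023  0.1122]
 [ 0.      0.      0.      1.    ]] [-0.5689  0.4765 -1.3477] 0.4718411363398606
```

View pics/w24.png

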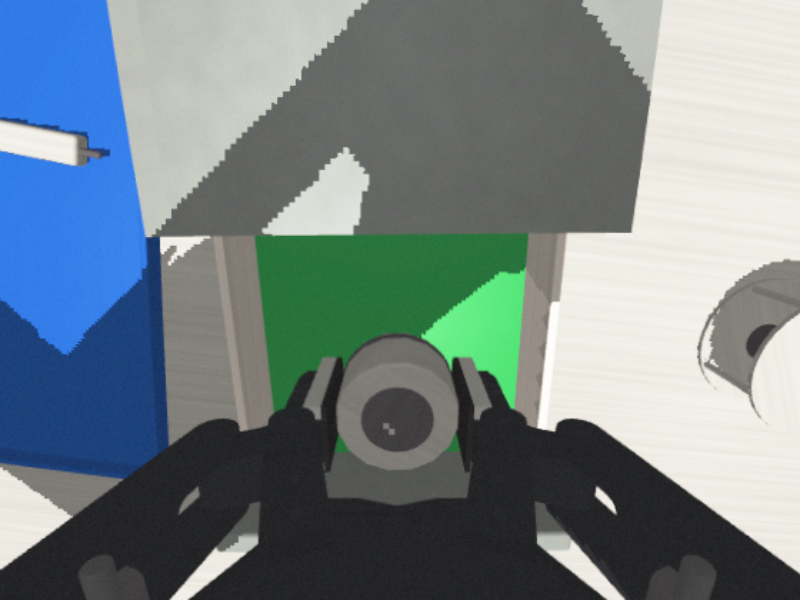

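Emit:
{"op": "step_arm", "data": {
  "xyz": [
    [0,0,-30],
    [0,0,-55],
    [0,0,-68],
    [0,0,-73],
    [0,0,-73],
    [0,0,-73],
    [0,0,-73],
    [0,0,-50],
    [0,0,0],
    [0,0,50]
  ],
  "spin": [0,0,0,0,0,0,0,0,0,0],
  "fingers": [30,30,30,30,30,65,68,68,68,68]
}}

```text
time_s: 31.2
eef_pos: [0.5314, -0.2722, 0.1655]
eef_rot: [0.528, 0.469, 0.529, -0.469]
wrist_force: [1.3, -2.0, -0.1]
opening: 0.682
```

```bash
python3 - <<'E'
from h import *
T=tool();print(T, ctrl.get_obs()["wrist_force"],ctrl.get_obs()["opening"])
w=Cam("wrist");cv2.imwrite("pics/w25.png",cv2.resize(w.im,(800,600)))
t=Cam("top");up(t.im,140,130,420,300,2.8,"t25")
E
```

```text
[[-0.001   0.993   0.1184  0.5314]
 [ 0.0008  0.1184 -0.993  -0.2722]
 [-1.     -0.0009 -0.0009  0.1655]
 [ 0.      0.      0.      1.    ]] [ 1.3395 -2.0373 -0.13  ] 0.681791838936541
```

View pics/w25.png

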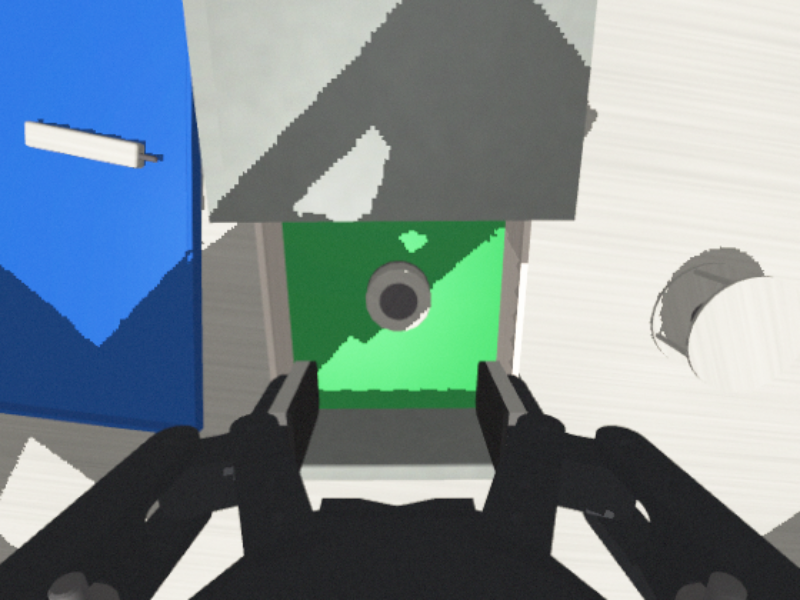

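View pics/t25.png

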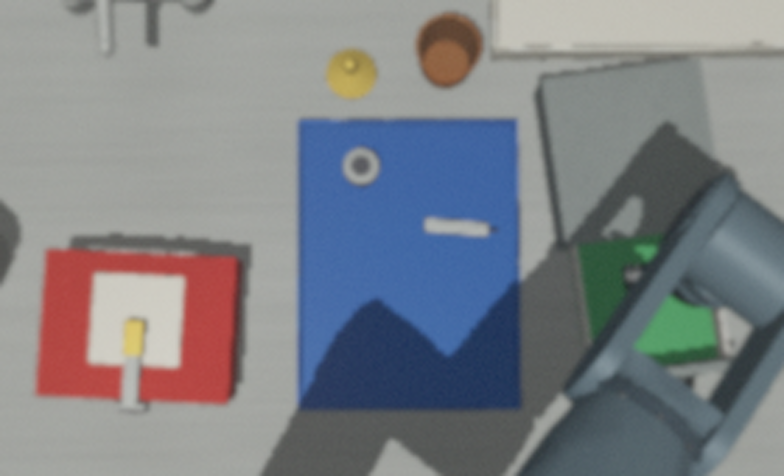

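Emit:
{"op": "step_arm", "data": {
  "xyz": [
    [5,45,10],
    [15,95,10],
    [30,140,10],
    [50,185,10],
    [75,230,10],
    [100,270,10],
    [125,305,0],
    [139,326,-30],
    [139,326,-70],
    [139,326,-80]
  ],
  "spin": [0,0,0,0,0,0,0,0,0,0],
  "fingers": [70,75,85,85,85,85,85,85,85,85]
}}

```text
time_s: 32.3
eef_pos: [0.6679, 0.0548, 0.0794]
eef_rot: [0.527, 0.467, 0.531, -0.471]
wrist_force: [-0.3, -1.3, -1.2]
opening: 0.847
```

```bash
python3 - <<'E'
from h import *
T=tool();print(T, ctrl.get_obs()["wrist_force"],ctrl.get_obs()["opening"])
w=Cam("wrist");cv2.imwrite("pics/w26.png",cv2.resize(w.im,(800,600)))
print(w.proj([[.670,.0535,.032],[.67,.0535,.004]])/S)
E
```

```text
[[-0.0073  0.9927  0.1201  0.6679]
 [ 0.0006  0.1202 -0.9928  0.0548]
 [-1.     -0.0072 -0.0014  0.0794]
 [ 0.      0.      0.      1.    ]] [-0.3144 -1.3431 -1.2277] 0.8470221238044854
[[399.3902 333.7744]
 [399.1761 313.937 ]]
```

View pics/w26.png

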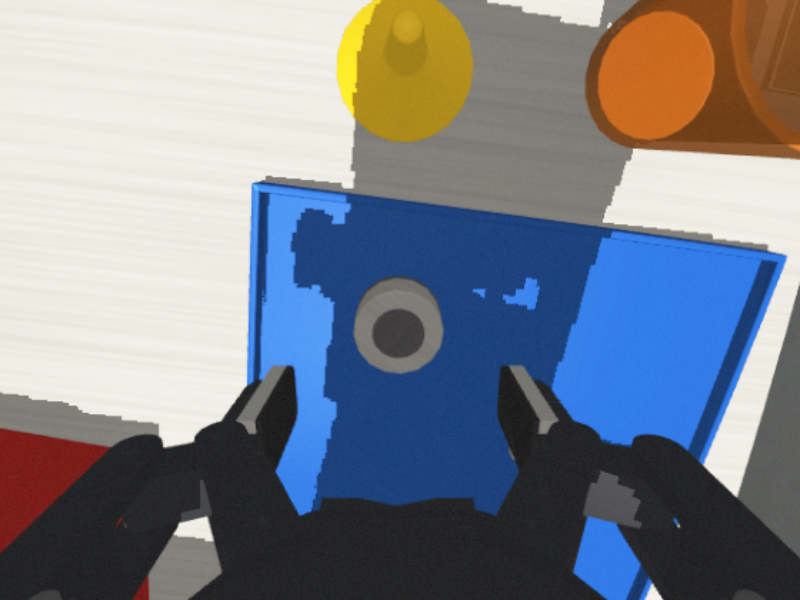

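Emit:
{"op": "step_arm", "data": {
  "xyz": [
    [3,-1,-40],
    [3,-1,-56],
    [3,-1,-61],
    [3,-1,-61],
    [3,-1,-61],
    [3,-1,-61],
    [3,-1,-61],
    [3,-1,-61],
    [3,-1,-25],
    [3,-1,25]
  ],
  "spin": [0,0,0,0,0,0,0,0,0,0],
  "fingers": [85,85,85,85,40,30,30,30,30,30]
}}

```text
time_s: 33.35
eef_pos: [0.6711, 0.0527, 0.1068]
eef_rot: [0.527, 0.468, 0.531, -0.471]
wrist_force: [1.9, 0.1, -0.2]
opening: 0.467
```

Emit:
{"op": "step_arm", "data": {
  "xyz": [
    [-10,-5,30],
    [-35,-40,50],
    [-60,-82,50],
    [-85,-124,50],
    [-110,-166,50],
    [-135,-208,50],
    [-160,-250,50],
    [-185,-292,50],
    [-201,-332,30],
    [-201,-332,10]
  ],
  "spin": [0,0,0,0,0,0,0,0,0,0],
  "fingers": [30,30,30,30,30,30,30,30,30,30]
}}

```text
time_s: 34.35
eef_pos: [0.4717, -0.2852, 0.1206]
eef_rot: [0.529, 0.47, 0.526, -0.471]
wrist_force: [1.1, 0.2, -0.6]
opening: 0.468
```

```bash
python3 - <<'E'
from h import *
T=tool();print(T, ctrl.get_obs()["wrist_force"],ctrl.get_obs()["opening"])
w=Cam("wrist");cv2.imwrite("pics/w27.png",cv2.resize(w.im,(800,600)))
E
```

```text
[[ 0.0028  0.9936  0.1132  0.4717]
 [-0.0046  0.1132 -0.9936 -0.2852]
 [-1.      0.0022  0.0049  0.1206]
 [ 0.      0.      0.      1.    ]] [ 1.11    0.1944 -0.5726] 0.46767218877014244
```

View pics/w27.png

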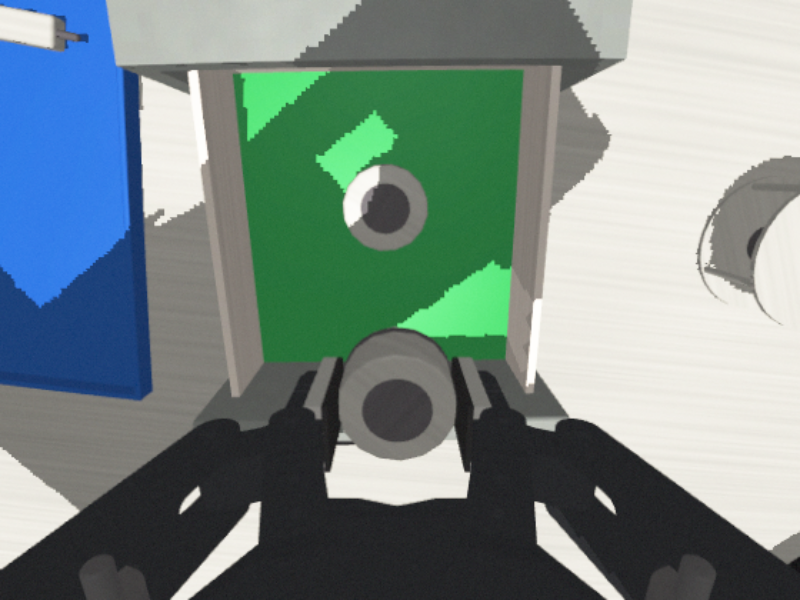

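```bash
python3 - <<'E'
from h import *
w=Cam("wrist")
c=np.array([.515,-.274]);ax=np.array([.993,.119]);ay=np.array([-.119,.993])
for n,p,z in [('floor near L',(266,362),.018),('floor near R',(506,358),.018),('front top outer L',(195,422),.083),('front outer R',(570,418),.083),('cap1 top',(385,208),.046),('cab edgeL',(110,65),.09)]:
    X=w.plane(np.array(p)*S,z)[:2]; print(n,X,(X-c)@ax,(X-c)@ay)
print((tool()[:2,3]-c)@ax,(tool()[:2,3]-c)@ay)
E
```

```text
floor near L [ 0.4253 -0.2066] -0.08102216137631864 0.07763228921506474
floor near R [ 0.4446 -0.3506] -0.07900746515542305 -0.06768914741696778
front top outer L [ 0.4241 -0.1933] -0.08062129413266166 0.09098518801868569
front outer R [ 0.4461 -0.3639] -0.07911325177281896 -0.08102322349562087
cap1 top [ 0.5267 -0.2693] 0.012177538921847718 0.0032717927417013964
cab edgeL [ 0.5685 -0.1701] 0.06545051661199461 0.09682263723014559
-0.04466032264742554 -7.319590319954366e-05
```

Emit:
{"op": "step_arm", "data": {
  "xyz": [
    [0,5,-30],
    [0,5,-55],
    [0,5,-70],
    [0,5,-76],
    [0,5,-76],
    [0,5,-76],
    [0,5,-76],
    [0,5,-50],
    [0,5,0],
    [0,5,50]
  ],
  "spin": [0,0,0,0,0,0,0,0,0,0],
  "fingers": [30,30,30,30,30,65,68,68,68,68]
}}

```text
time_s: 35.45
eef_pos: [0.4725, -0.2742, 0.1708]
eef_rot: [0.528, 0.47, 0.529, -0.469]
wrist_force: [1.1, 0.2, 0.9]
opening: 0.678
```

```bash
python3 - <<'E'
from h import *
T=tool();print(T, ctrl.get_obs()["wrist_force"],ctrl.get_obs()["opening"])
w=Cam("wrist");cv2.imwrite("pics/w28.png",cv2.resize(w.im,(800,600)))
E
```

```text
[[-0.0006  0.993   0.1183  0.4725]
 [ 0.0006  0.1183 -0.993  -0.2742]
 [-1.     -0.0005 -0.0007  0.1708]
 [ 0.      0.      0.      1.    ]] [1.1446 0.1764 0.8922] 0.6784050215077045
```

View pics/w28.png

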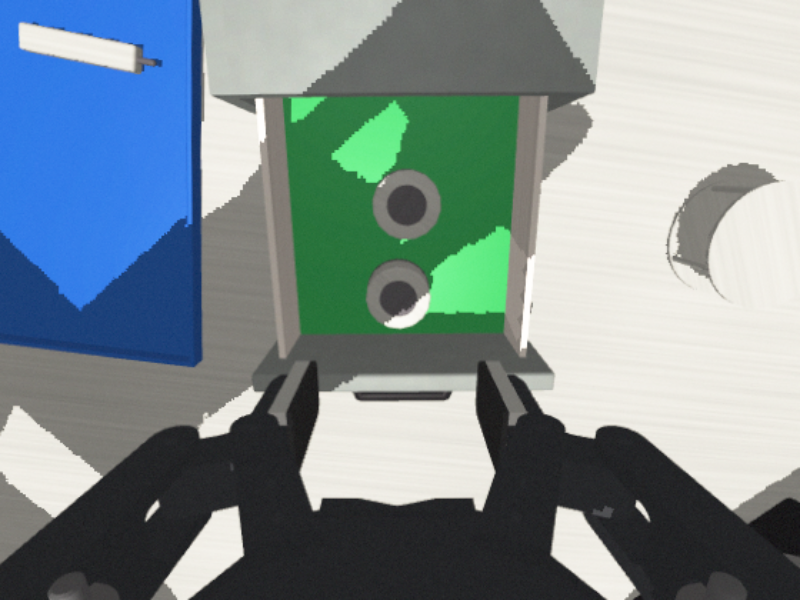

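Emit:
{"op": "step_arm", "data": {
  "xyz": [
    [-45,-6,0],
    [-90,-12,0],
    [-115,-16,0],
    [-115,-16,-30],
    [-115,-16,-75],
    [-115,-16,-115],
    [-115,-16,-124],
    [-115,-16,-124]
  ],
  "spin": [0,0,0,0,0,0,0,0],
  "fingers": [50,20,0,0,0,0,0,0]
}}

```text
time_s: 36.3
eef_pos: [0.3574, -0.2899, 0.0446]
eef_rot: [0.528, 0.47, 0.53, -0.469]
wrist_force: [-0.2, -0.9, 0.4]
opening: -0.001
```

```bash
python3 - <<'E'
from h import *
T=tool();print(T, ctrl.get_obs()["wrist_force"],ctrl.get_obs()["opening"])
w=Cam("wrist");cv2.imwrite("pics/w29.png",cv2.resize(w.im,(800,600)))
E
```

```text
[[-0.0015  0.993   0.1184  0.3574]
 [ 0.002   0.1184 -0.993  -0.2899]
 [-1.     -0.0012 -0.0022  0.0446]
 [ 0.      0.      0.      1.    ]] [-0.2133 -0.9033  0.396 ] -0.000999639460660789
```

View pics/w29.png

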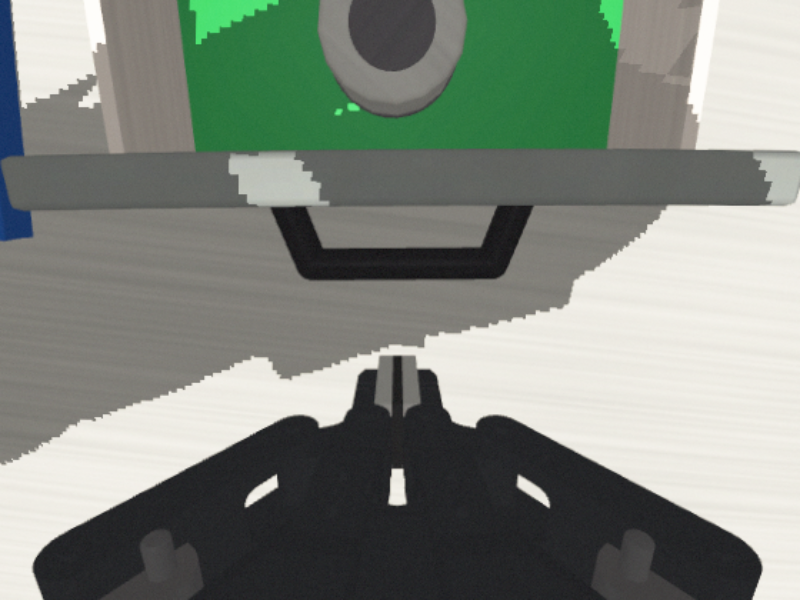

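Emit:
{"op": "step_arm", "data": {
  "xyz": [
    [15,2,0],
    [30,4,0],
    [45,5,0],
    [60,7,0],
    [75,9,0],
    [90,11,0],
    [105,13,0],
    [120,14,0],
    [135,16,0],
    [148,18,0]
  ],
  "spin": [0,0,0,0,0,0,0,0,0,0],
  "fingers": [0,0,0,0,0,0,0,0,0,0]
}}

```text
time_s: 37.35
eef_pos: [0.5071, -0.272, 0.0447]
eef_rot: [0.529, 0.469, 0.529, -0.469]
wrist_force: [-1.6, -0.9, 0.7]
opening: 0.003
```

```bash
python3 - <<'E'
from h import *
T=tool();print(T[:,3], ctrl.get_obs()["wrist_force"],ctrl.get_obs()["opening"])
w=Cam("wrist");cv2.imwrite("pics/w30.png",cv2.resize(w.im,(800,600)))
E
```

```text
[ 0.5071 -0.272   0.0447  1.    ] [-1.6464 -0.8828  0.7323] 0.003233039608656077
```

View pics/w30.png

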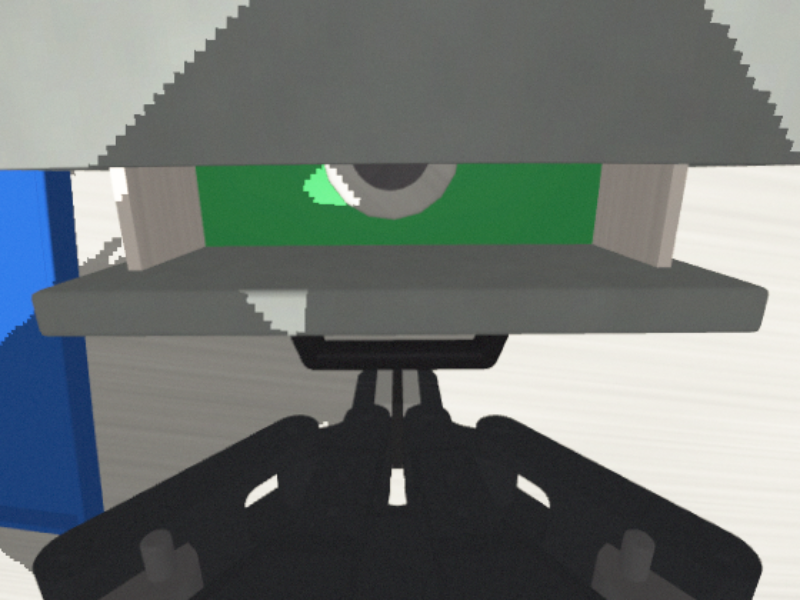

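Emit:
{"op": "step_arm", "data": {
  "xyz": [
    [10,1,0],
    [18,2,0],
    [24,3,0],
    [24,3,0]
  ],
  "spin": [0,0,0,0],
  "fingers": [0,0,0,0]
}}

```text
time_s: 37.8
eef_pos: [0.5307, -0.2695, 0.0452]
eef_rot: [0.529, 0.47, 0.529, -0.469]
wrist_force: [-0.6, -0.7, 0.3]
opening: -0.002
```

```bash
python3 - <<'E'
from h import *
T=tool();print(T[:,3], ctrl.get_obs()["wrist_force"],ctrl.get_obs()["opening"])
w=Cam("wrist");cv2.imwrite("pics/w31.png",cv2.resize(w.im,(800,600)))
E
```

```text
[ 0.5307 -0.2695  0.0452  1.    ] [-0.5735 -0.7373  0.3173] -0.0018159429075178814
```

View pics/w31.png

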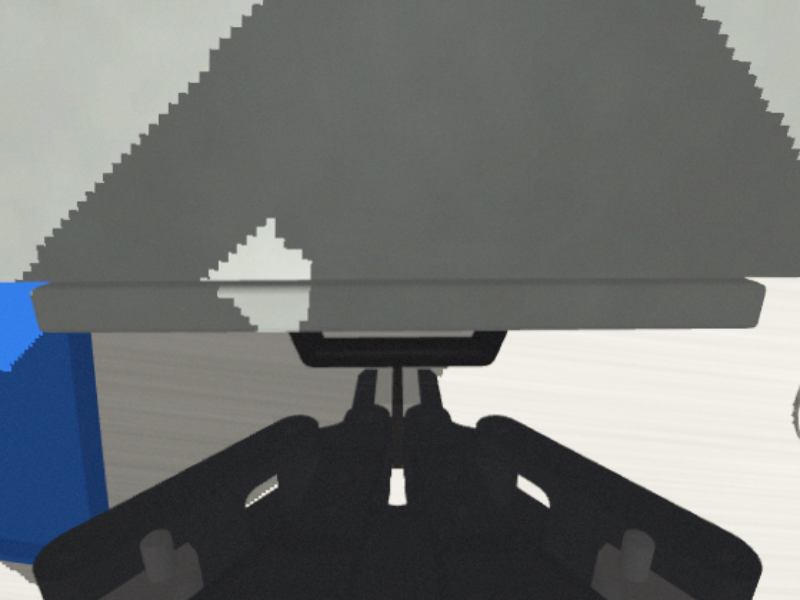

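Emit:
{"op": "step_arm", "data": {
  "xyz": [
    [2,0,0],
    [4,0,0],
    [6,1,0],
    [6,1,0]
  ],
  "spin": [0,0,0,0],
  "fingers": [0,0,0,0]
}}

```text
time_s: 38.25
eef_pos: [0.5349, -0.2691, 0.0451]
eef_rot: [0.528, 0.469, 0.529, -0.47]
wrist_force: [-5.4, -3.6, 2.8]
opening: 0.001
```

Emit:
{"op": "step_arm", "data": {
  "xyz": [
    [1,0,0],
    [3,0,0],
    [4,0,0],
    [4,0,0]
  ],
  "spin": [0,0,0,0],
  "fingers": [0,0,0,0]
}}

```text
time_s: 38.65
eef_pos: [0.5353, -0.2691, 0.0449]
eef_rot: [0.526, 0.467, 0.532, -0.471]
wrist_force: [-20.5, -3.1, 13.8]
opening: -0.002
```

Emit:
{"op": "step_arm", "data": {
  "xyz": [
    [-20,-2,0],
    [-60,-7,0],
    [-60,-7,40],
    [-60,-7,90],
    [-60,-7,140],
    [-60,-7,190],
    [-60,-7,240],
    [-60,-7,260],
    [-60,-7,260]
  ],
  "spin": [0,0,0,0,0,0,0,0,0],
  "fingers": [0,0,0,0,0,0,0,0,0]
}}

```text
time_s: 39.55
eef_pos: [0.4816, -0.2769, 0.3102]
eef_rot: [0.532, 0.469, 0.525, -0.469]
wrist_force: [0.1, -0.2, -0.3]
opening: -0.003
```

```bash
python3 - <<'E'
from h import *
T=tool();print(T[:,3], ctrl.get_obs()["wrist_force"],ctrl.get_obs()["time_s"])
w=Cam("wrist");cv2.imwrite("pics/w32.png",cv2.resize(w.im,(800,600)))
t=Cam("top");up(t.im,140,130,420,300,2.8,"t32")
s=Cam("scene");up(s.im,130,80,490,320,2.2,"s32")
E
```

```text
[ 0.4816 -0.2769  0.3102  1.    ] [ 0.1306 -0.2266 -0.3209] 39.55
```

View pics/w32.png

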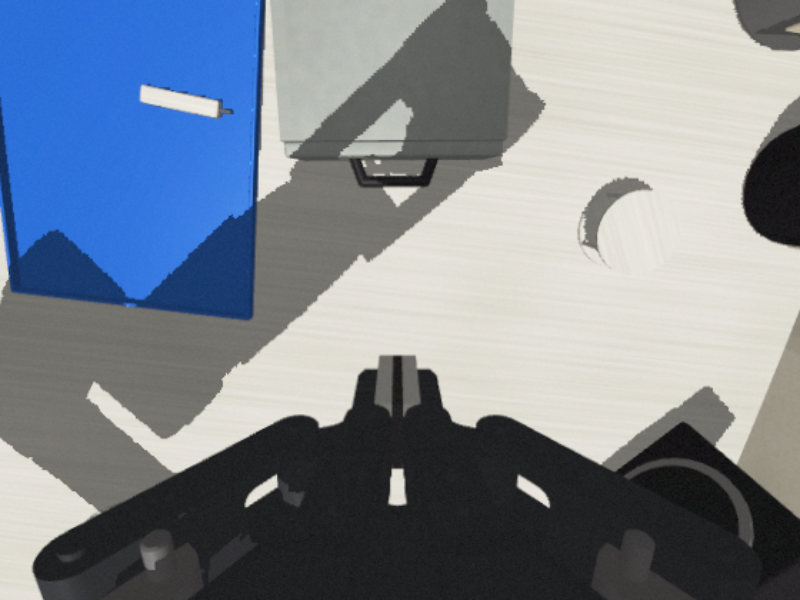

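View pics/t32.png

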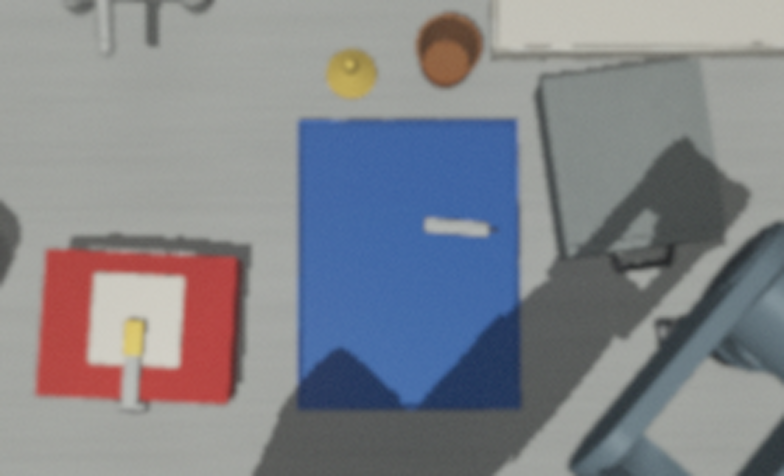

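View pics/s32.png

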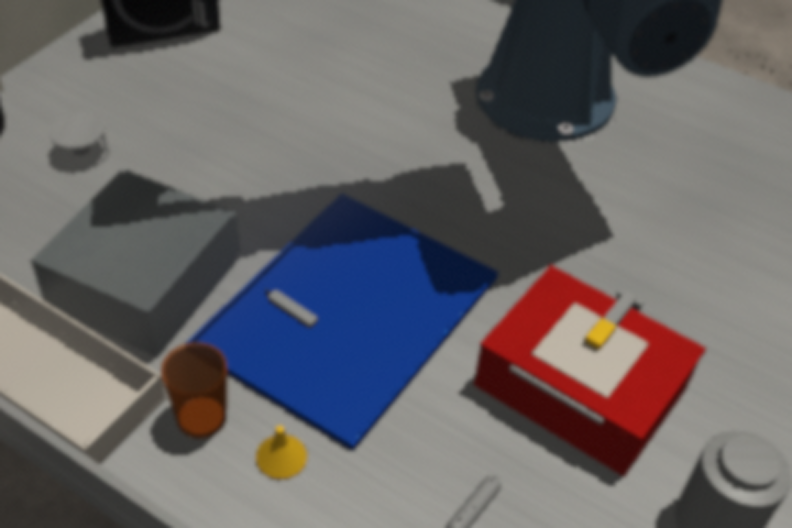

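```bash
python3 - <<'E'
from h import *
w=Cam("wrist");t=Cam("top");s=Cam("scene")
up(w.im,180,80,370,140,4.2,"w33"); up(t.im,150,215,230,280,9,"t33"); up(s.im,340,190,460,280,6,"s33")
np.savez("w33.npz",P=w.P,im=w.im)
E
```

```text
(no output)
```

View pics/w33.png

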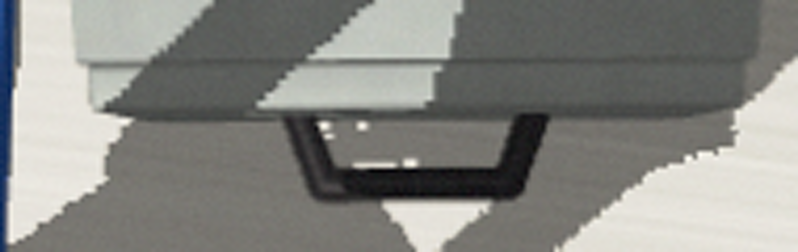

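View pics/t33.png

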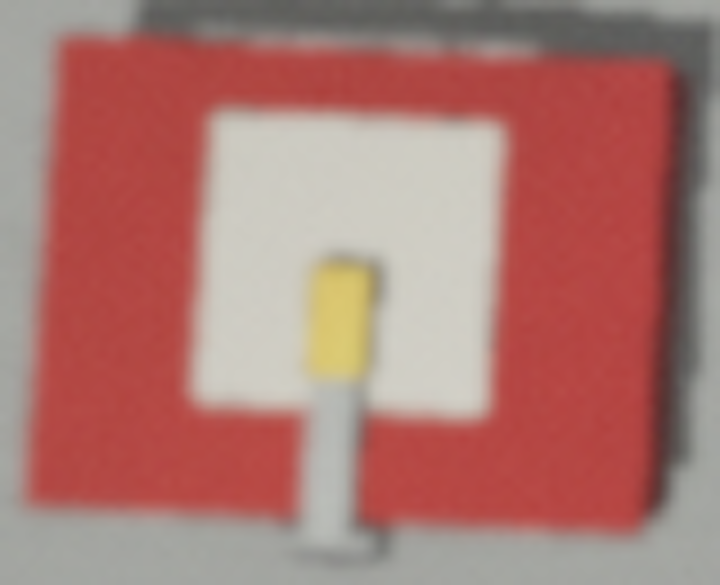

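View pics/s33.png

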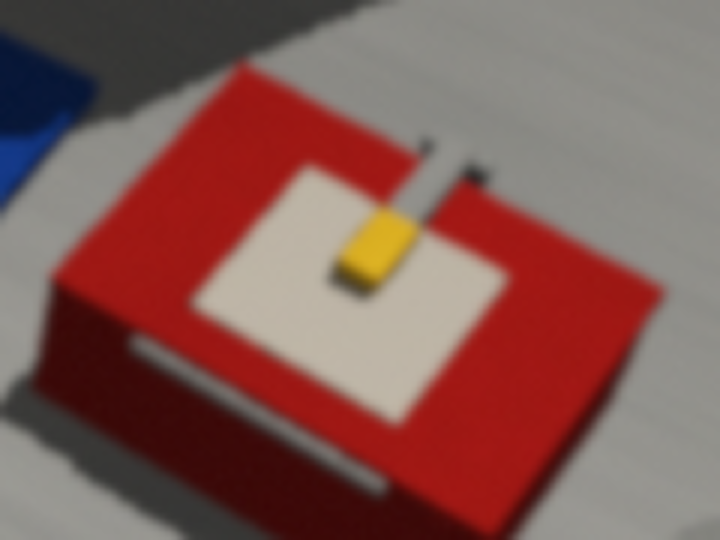

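```bash
python3 - <<'E'
from h import *
w=load("w33.npz");t=Cam("top",False);s=Cam("scene",False)
f=lambda p:(180+p[0]/4.2,80+p[1]/4.2)
ax=np.array([.993,.119])
a=w.plane(f((250,62)),.09)[:2];b=w.plane(f((250,109)),.083)[:2];print('cab edge',a,'panel outer',b,'dist',(a-b)@ax)
for n,p,q in [('tipL',(312,265),(378,286)),('tipR',(374,265),(338,262)),('lid nearL',(28,503),(664,292)),('lid nearR',(645,530),(242,62))]:
    print(n,tri(t.ray((150+p[0]/9,215+p[1]/9)),s.ray((340+q[0]/6,190+q[1]/6))))
E
```

```text
cab edge [ 0.5756 -0.2209] panel outer [ 0.5641 -0.221 ] dist 0.011463372839224262
tipL (array([0.4911, 0.3151, 0.0878]), [np.float64(0.0010131656053016407), np.float64(0.001013165605301537)])
tipR (array([0.4904, 0.2945, 0.0887]), [np.float64(0.002009669254519889), np.float64(0.002009669254519824)])
lid nearL (array([0.4103, 0.4154, 0.0742]), [np.float64(0.0015140477492803152), np.float64(0.00151404774928023)])
lid nearR (array([0.3982, 0.2025, 0.0766]), [np.float64(0.0021139791974178), np.float64(0.002113979197417847)])
```

```bash
python3 -c "
from bench import hand_in
print(hand_in())"
```

```text
the job is handed in; nothing more can be done
None
```

The job is done and handed in after about 40 s of robot time; `hand_in` gives no verdict. There were four cans and two caps. I stood all four cans upright in the box, shut the lid, swung the clamp arm down over it, put both caps in the drawer and pushed it shut. I saw no knock to the parts and no slack in the grip.

**Last checks**
- **Tray and bystanders:** the tray holds only the clip. The clip, funnel and measuring cup look unmoved in the last top view. The reel and tank were checked only by eye at the edge of the pictures.
- **Lid and clamp:** pressing met firm stops, about 25 N on the lid with the fingertips at 83 mm, and 36 N on the clamp at 97 mm.
- **Drawer:** it stopped against about 20 N. Its front face measured 11.5 mm ahead of the cabinet, against 12 mm expected when shut.
- **Robot:** the gripper is clear of everything.

**Disagreement:** the final two-view heights came out 6 to 10 mm low for both the lid (about 75 mm, expected 83) and the clamp grip (about 88 mm, expected 98). Because both were low by much the same amount, I took this as camera and picking error and relied on the stops felt when pressing. The cans and caps can't be seen now that everything is shut; they were last seen upright in place before closing.

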